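# Put the tape measure away and lower the heavy case lid onto its catch

### The job

Put the tape measure in the open steel tool case, then close the heavy lid by its bar handle: keep it under control all the way down, without letting it drop or slam, and press it gently on until the roller catch snaps over and the lid stays home. Stop pressing as soon as the catch has snapped: the small rubber buffer under it must not be pushed hard (no more than about 10 N at the handle once it has snapped). Leave the other things where they lie.

Things in the scene. Friction and masses are not known exactly. Their poses are not given: they have to be found in the camera images.
- tape_center (a point): yellow and black tape measure, a loose upright block 38 (x) x 77 (y) x 63 (z) mm; the point is its centre, 31.5 mm above its underside; stands on the table left or right of the case
- case: grey steel tool case fixed to the table, open at the top, 170 (x) x 200 (y) x 95 (z) mm, walls 4 mm, inner floor 6 mm up; origin at the centre of its underside; x points from its front (handle side) to the hinge at its rear, z up. The catch stands in the middle of the front wall's inside, 25 mm into the case and 28 mm to either side; the rest of the tray is free
- tray_floor (a point): point on the case's inner floor, 6 mm above the table, 5 mm behind its centre: a good place to set the tape measure down, its long side along the case's x, so that the open fingers stand well clear of catch and lid
- lid_hinge (a point): centre of the lid's hinge axis, which is level and runs along the case's y; 87 mm behind the case's centre and 97 mm above the table
- lid_handle (a point): middle of the handle: a round steel bar, 12 mm thick, 112 mm long, parallel to the hinge and 215 mm from it, at hinge height when the lid is at 0; it stands 37 mm (centre) off the lid's front edge on two posts 104 mm apart, so it can be pinched across from above at any lid angle and turns between the fingers while the lid swings
- lid (a joint): lid angle in rad, 0 is level, grows as it opens (1.57 upright, stop at 1.9). Dark steel lid, 178 x 210 mm, about 1.2 kg (varies by 20 percent). Its hinge is a little stiff: it stays open beyond about 1.4 rad but falls by itself once below that. It first comes to rest on the sprung rollers of the catch, somewhere from -0.04 to 0.12 rad, not yet closed
- lid_striker (a point): steel striker under the lid's front, 158 mm from the hinge. To go through the two rollers of the catch it needs some 7 to 14 N of push at the handle; then the push falls away, and 0.04 rad lower the lid rests on a stiff rubber buffer (15 N/mm): closed. The catch's height differs by 11 mm either way from case to case and is not measured: closed is anywhere from -0.08 to 0.075 rad, to be felt
- offcut: loose wooden offcut, 45 x 85 x 22 mm, beside the case on the side away from the tape measure; leave it alone (origin at its underside)
- bit_box: small flat white box, 52 x 87 x 20 mm, in front of the case on the right; leave it alone
- bolt: steel bolt standing on its head, 51 mm high, front left; leave it alone
- driver: small screwdriver with a yellow handle, 168 mm long, rear left; leave it alone

How it is judged (in metres and radians):
On the way, in this order (a step that is already met when the one before it is completed fails the run):
1. the tape measure rests inside the case, let go, with the lid still open (x of tape_center in the frame of case between -0.075 and 0.075 m and y of tape_center in the frame of case between -0.09 and 0.09 m and z of tape_center in the frame of case below 0.05 m and contact force between the fingers and tape_measure below 0.1 N and value of joint lid above 1 rad), for 0.2 s.
2. the lid has gone through the catch and its striker is down on the buffer (distance between striker and buffer below 0.0095 m), for 0.2 s.
At the end, for the whole second after the job is handed in: the lid is shut through its catch (striker down on the rubber buffer within 1.5 mm) and still, and the tape measure lies inside the case (distance between striker and buffer below 0.0095 m and velocity of joint lid between -0.05 and 0.05 rad/s and x of tape_center in the frame of case between -0.075 and 0.075 m and y of tape_center in the frame of case between -0.09 and 0.09 m and z of tape_center in the frame of case below 0.05 m); the robot touches nothing.
It fails at once if the lid drops or slams (closing faster than 1.2 rad/s in the last stretch, below 0.4 rad, before it meets the catch) (velocity of joint lid below -1.2 rad/s and value of joint lid below 0.4 rad and distance between striker and buffer above 0.0145 m).
It fails at once if the lid is pressed onto the rubber buffer with more than 35 N (about 13 N at the handle, the rollers' pull and the lid's weight) (contact force between striker and buffer above 35 N).
It fails at once if the offcut, the box, the bolt or the screwdriver is moved by more than 30 mm (distance of any of offcut, bit_box, bolt, driver from where it was at the start of the episode above 0.03 m).
It also fails if it takes over 72 s, if anything falls off the work surface, if the arm or the gripper's body presses on something with over 40 N, if the wrist force passes 120 N, or if a joint passes its speed limit or range.

### The arm

A 6-joint arm with a two-finger parallel gripper is mounted at the origin on a cart in front of the work surface, level with it; the furniture and walls round the work are solid. World frame = base frame: x ahead of the robot, y to its left, z up, the work surface at z = 0. Lengths are in mm, angles in rad, forces in N, time in s.
With the tool pointing down it reaches from about 350 to 875 mm from the base axis. Payload 4.2 kg.
Tool frame: the origin (TCP) lies between the finger pads; the fingertips stand bot.tip_reach ahead of it and the grasp point (between the pads) lies 3 mm ahead of it (bot.tip_reach is the distance from the TCP to the fingertips, in mm); z points along the fingers, y is the direction in which the jaws open and shut (so a half turn about z gives the same grasp; the last joint's range is limited). The gripper opens to 85 mm and grips with 20 to 120 N. Pads are 22 mm wide; open, the fingers measure 114 mm over their backs; the gripper's body (76 mm by 85 mm) begins 54 mm behind the grasp point. The pads swing forward as they close: fully open they stand 13 mm farther back than shut.
Start: joints at [1.406, 0.385, 0.008, 0, -1.194, -0.259], TCP at [256.984, 569.701, 253.312] pointing down, gripper open.
Joint ranges: [-3.14, 3.14], [-1.21, 2.06], [-1.07, 1.41], [-3.16, 2.05], [-2.99, -0.16], [-3.1, 3.1]. Speed limits (rad/s): [2.79, 2.79, 3.14, 3.14, 3.14, 3.14].

### API

Orientations are given as a unit quaternion [x, y, z, w].
In Python, from station import bot, camera, order gives the robot as it stands.
- The arm moves only by the tool drive_tool, never from a script. Its argument "deltas" is a list of rows, each an object of numbers: "tx", "ty", "tz": the shift along the tool's x, y, z in mm; "rx", "ry", "rz": the turn, a rotation vector about the tool's x, y, z in degrees. In form: [{"tx": .., "ty": .., "tz": .., "rx": .., "ry": .., "rz": ..}, ...]. A call has 1 to 12 rows; each row shifts and turns the commanded pose from where the row before left it, along the tool's axes as they then stand; what a row does not reach is not made up. A row lasts 1/10 s, in which the tool goes at most 50 mm and 8.59 degrees, less where a joint would pass 70% of its speed; a pose out of reach is approached as far as the arm can. A call with a gripper value outside its range is refused whole. "hand" is the closure, from 0 (fully open) to 1 (shut), set as the call begins (left out, the last holds). The fingers move at their own pace and stop on an object; "squeeze" is the grip in N (left out, the last holds). Time passes only in rows, so rows that do not move let the fingers close. It gives the time, the measured TCP pose, the force and the opening at its end, in the units of the state.
- bot.sense(): the state, without advancing time (a new reading comes with each control period).
- camera(name): name is "scene" or "top" or "wrist"; returns a dict with "img" (400x640x3 uint8, blue, green, red), "depth" (400x640 float32, mm along the optical axis (not along the pixel's ray), 0 where there is no reading), "mtx" (3x3 intrinsics, pixels), "extrinsics" (4x4, takes a point from camera to world coordinates). Camera axes: x right, y down, z forward; pixel columns grow to the right and rows downward; lengths in mm; the calibration is good to about 2 mm. A picture is of the moment at which its call begins.
- order.hand_in(): hands the job in, once; it reports no verdict.
The state is a dict: "time": time; "joint_positions": joint angles; "joint_velocities": joint speeds; "tau": joint torques, N m; "position": TCP position; "ee_rot": TCP orientation; "ft_force": force on the tool from outside, world axes, zero at the start; "wrist_torque": the same for the moment, N m; "width": finger opening in mm.
Only numpy, scipy, OpenCV 4.12 (cv2) and the standard library are available. Lean on these libraries where they do the work, as an engineer would, in place of code of your own. Each camera call takes 0.05 s, during which the arm holds its last target.

## Working session

There is one attempt and no reset: what is moved stays moved. The work goes in short steps, Python scripts to look and compute and a tool call to move; the robot and the scene stay as the last step left them, time stands still between calls to the robot, and variables do not carry over. Pictures are saved under pics/ and viewed, and the job is handed in when it is done.

Besides the shell and the picture viewer there is one more tool, called by a JSON object that holds its "name" and its "arguments". drive_tool: Moves the arm, as the interface text tells. Its arguments: {"type":"object","properties":{"deltas":{"type":"array","items":{"type":"object","properties":{"tx":{"type":"number"},"ty":{"type":"number"},"tz":{"type":"number"},"rx":{"type":"number"},"ry":{"type":"number"},"rz":{"type":"number"}}}},"hand":{"type":"number"},"squeeze":{"type":"number"}},"required":["deltas"]}

```bash
ls; mkdir -p pics
python3 - <<'E'
from station import bot,camera,order
import cv2,numpy as np
print(bot.sense(), bot.tip_reach)
for n in ["scene","top","wrist"]:
    c=camera(n); cv2.imwrite(f"pics/{n}0.png",c["img"]); np.savez(f"pics/{n}0.npz",**c)
    print(n,c["mtx"].tolist(),np.round(c["extrinsics"],4).tolist())
E
```

```text
pics
{'time': 0.0, 'joint_positions': array([ 1.40557665e+00,  3.85578009e-01,  6.64103015e-03, -5.19095114e-04,
       -1.19403400e+00, -2.58564019e-01]), 'joint_velocities': array([ 5.52581643e-05, -3.87776685e-04,  7.10073658e-04,  1.05614977e-04,
       -1.44214301e-03,  7.93677654e-04]), 'tau': array([ 4.96028424e-04, -3.92288554e+01,  1.88405764e+01,  4.18619692e+00,
       -4.58823502e-03, -1.56989408e-06]), 'position': array([256.78296199, 569.22121994, 252.21156929]), 'ee_rot': array([ 9.77614042e-01, -2.10403289e-01, -1.90247035e-04,  1.09739525e-03]), 'ft_force': array([-0.10775257, -0.17577995,  0.13446935]), 'wrist_torque': array([ 0.01674027,  0.05416888, -0.01869555]), 'width': 85.48894348797695} 22.0
scene [[389.0006535724325, 0.0, 317.3118908994492], [0.0, 389.0006535724325, 200.3547661184197], [0.0, 0.0, 1.0]] [[0.9143, -0.2441, 0.3232, 259.4908], [-0.4044, -0.5945, 0.695, -615.711], [0.0224, -0.7662, -0.6422, 611.773], [0.0, 0.0, 0.0, 1.0]]
top [[378.20626255246066, 0.0, 322.8124387432488], [0.0, 378.20626255246066, 198.62588165928838], [0.0, 0.0, 1.0]] [[0.021, -0.994, 0.1074, 440.1973], [-0.9992, -0.0245, -0.0309, -18.6699], [0.0334, -0.1067, -0.9937, 919.9198], [0.0, 0.0, 0.0, 1.0]]
wrist [[319.01335630249645, 0.0, 317.8647813659167], [0.0, 319.01335630249645, 195.99256325110562], [0.0, 0.0, 1.0]] [[-0.4117, -0.8725, -0.2632, 322.9605], [-0.9113, 0.3951, 0.1157, 539.2252], [0.003, 0.2875, -0.9578, 374.3412], [0.0, 0.0, 0.0, 1.0]]
```

View pics/scene0.png

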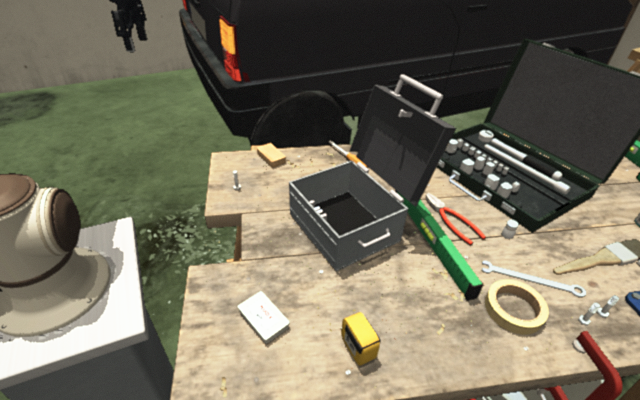

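View pics/top0.png

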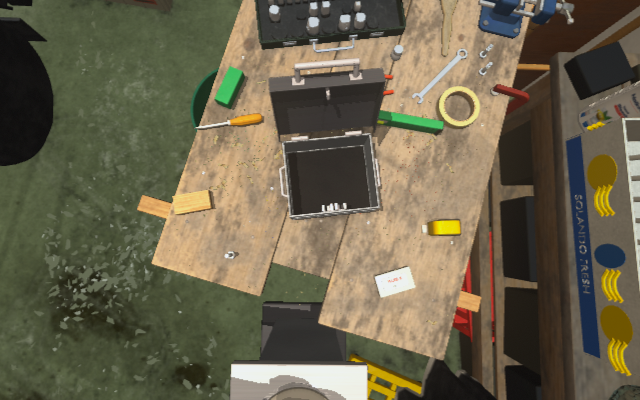

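View pics/wrist0.png

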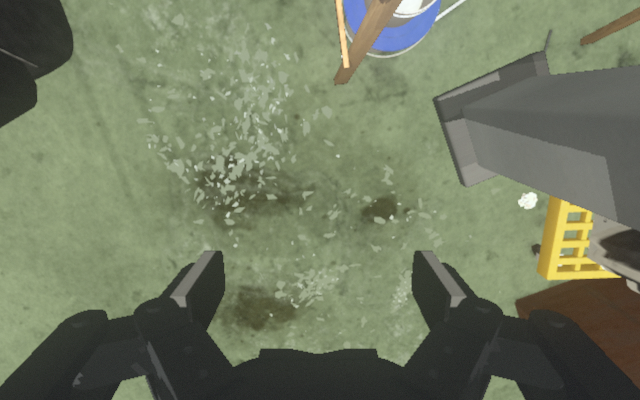

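The tape measure is right of the case (top 443,228; scene 361,338). The case rim spans top (283..380,137..217). The lid stands open behind it with its handle at top (325,66). Next I measure them with depth.

```bash
cat > h.py <<'E'
import numpy as np,cv2
def load(n): return dict(np.load(f"pics/{n}.npz"))
def cloud(c):
    d=c["depth"]; K=c["mtx"]; v,u=np.mgrid[0:400,0:640]
    P=np.stack([(u-K[0,2])/K[0,0]*d,(v-K[1,2])/K[1,1]*d,d],-1)
    E=c["extrinsics"]; W=P@E[:3,:3].T+E[:3,3]; W[d<=0]=np.nan
    return W
def ray(c,u,v,z):
    E=c["extrinsics"];d=E[:3,:3]@np.linalg.inv(c["mtx"])@[u,v,1];o=E[:3,3]
    return o+d*(z-o[2])/d[2]
E
python3 - <<'E'
from h import *
for n in ["top0","scene0"]:
    c=load(n);W=cloud(c);h=cv2.cvtColor(c["img"],cv2.COLOR_BGR2HSV)
    z=W[...,2]
    table=(np.abs(z)<8); print(n,"table z",np.nanmedian(z[table]))
    xy=W[...,:2]
    roi=(xy[...,0]>300)&(xy[...,0]<520)&(xy[...,1]<-180)&(xy[...,1]>-450)
    t=roi&(z>45)&(z<80)
    p=W[t];print("tape",len(p),np.nanmean(p,0),np.nanmin(p,0),np.nanmax(p,0))
    top=p[p[:,2]>58]; 
    r=cv2.minAreaRect(top[:,:2].astype(np.float32));print("tape top rect",r,np.median(top[:,2]))
    roi=(xy[...,0]>330)&(xy[...,0]<640)&(np.abs(xy[...,1]+20)<160)
    t=roi&(z>88)&(z<102); p=W[t]
    print("rim",len(p)); print(cv2.minAreaRect(p[:,:2].astype(np.float32)))
    t=roi&(z>110); p=W[t]; print("lid",len(p),np.nanmin(p,0),np.nanmax(p,0))
c=load("top0")
cv2.imwrite("pics/topc.png",cv2.resize(c["img"][40:260,240:480],None,fx=3,fy=2.7,interpolation=cv2.INTER_CUBIC)[:600])
c=load("scene0")
cv2.imwrite("pics/scc.png",cv2.resize(c["img"][60:280,260:500],None,fx=3,fy=2.7,interpolation=cv2.INTER_CUBIC))
E
```

```text
top0 table z -0.03775233166493308
tape 468 [ 474.3521529  -329.68181664   60.28364738] [ 456.08800607 -365.80866294   45.0042116 ] [ 493.86224755 -299.25975362   67.3539561 ]
tape top rect ((474.7777404785156, -332.5144958496094), (36.73247146606445, 60.117828369140625), 1.3206093311309814) 62.03772543494074
rim 445
((575.4641723632812, -60.431732177734375), (151.44607543945312, 200.0911407470703), 7.262594223022461)Traceback (most recent call last):
  File "<stdin>", line 15, in <module>
    res = np.fmin.reduce(a, axis=axis, out=out, **kwargs)
ValueError: zero-size array to reduction operation fmin which has no identity
```

Run:
```python
from h import *
for n in ["top0","scene0"]:
    c=load(n);W=cloud(c);z=W[...,2];x=W[...,0];y=W[...,1]
    roi=(x>430)&(x<720)&(y>-200)&(y<80)
    for lo,hi in [(85,102),(92,99)]:
        p=W[roi&(z>lo)&(z<hi)]; print(n,lo,len(p),cv2.minAreaRect(p[:,:2].astype(np.float32)), p.min(0),p.max(0))
    p=W[(x>550)&(x<1000)&(y>-200)&(y<80)&(z>110)]
    print("lid",len(p),p.min(0),p.max(0))
    # plane fit
    q=p[p[:,2]<250]; m=q.mean(0); u,s,vt=np.linalg.svd(q-m); print("plane",m,vt[2],s)
    v,u=np.nonzero((x>550)&(x<1000)&(y>-200)&(y<80)&(z>110)); print(u.min(),u.max(),v.min(),v.max())
for n,a in [("top0",(slice(40,260),slice(240,480))),("scene0",(slice(60,280),slice(260,500)))]:
    c=load(n)
    cv2.imwrite(f"pics/{n}c.png",cv2.resize(c["img"][a],None,fx=2.7,fy=2.7,interpolation=cv2.INTER_CUBIC))
```

```text
top0 85 1000 ((593.8030395507812, -59.47468566894531), (187.71148681640625, 204.54034423828125), 7.431636333465576) [ 489.50959573 -168.79405391   85.06329561] [698.0422482   53.63799962 101.9928897 ]
top0 92 645 ((593.0045776367188, -59.864402770996094), (186.27023315429688, 203.39739990234375), 7.253603935241699) [ 489.50959573 -168.79405391   92.0031879 ] [698.0422482   51.67189051  98.99582274]
lid 6559 [ 648.37941839 -152.30566729  110.03288157] [754.8684322   64.56139651 308.73226793]
plane [707.94073361 -45.92201155 175.07025423] [-0.94305376 -0.11228595  0.31311576] [4178.43284643 2402.62077916  388.74212907]
268 385 58 141
scene0 85 1489 ((591.8927612304688, -61.256446838378906), (189.28399658203125, 207.81312561035156), 7.681785583496094) [ 486.72564147 -171.5587217    85.00002818] [699.54641621  54.36855357 101.98916594]
scene0 92 720 ((591.9603271484375, -61.690216064453125), (187.98297119140625, 206.28140258789062), 7.516635417938232) [ 487.26208605 -171.34347465   92.00609937] [698.06565916  52.4323439   98.99612958]
lid 7248 [ 647.41190862 -156.44033472  110.0276854 ] [754.8001438   61.35432695 307.63064231]
plane [707.78517318 -46.36289841 183.38576379] [-0.93861963 -0.11414934  0.32551976] [5269.68574741 3273.91014521  588.12034915]
349 456 75 201
```

View pics/top0c.png

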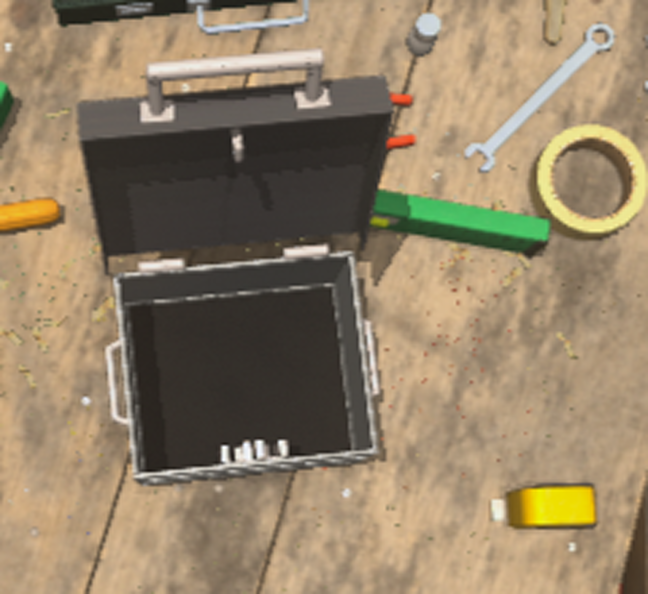

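View pics/scene0c.png

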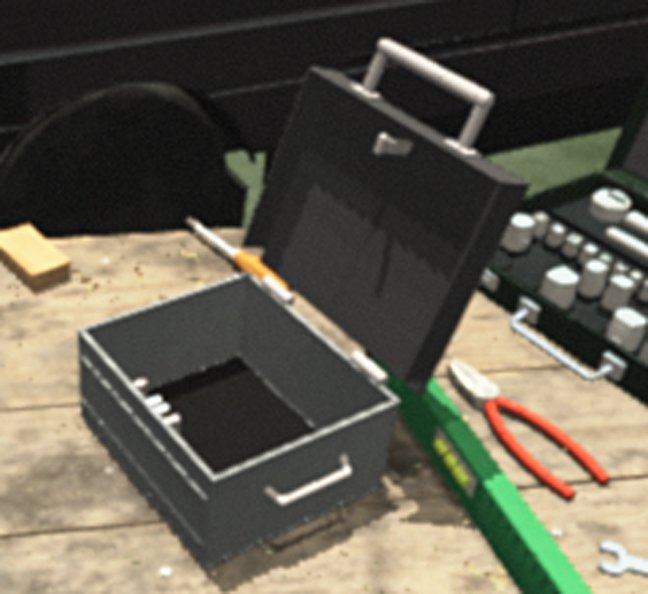

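Run:
```python
from h import *
yaw=np.radians(7.2); ex=np.array([np.cos(yaw),np.sin(yaw),0]);ey=np.array([-np.sin(yaw),np.cos(yaw),0])
# rim: histogram-based edges in case frame
for n in ["top0","scene0"]:
    c=load(n);W=cloud(c);z=W[...,2];x=W[...,0];y=W[...,1]
    roi=(x>430)&(x<720)&(y>-200)&(y<80)
    p=W[roi&(z>92)&(z<99)]; a=p@ex;b=p@ey
    f=p[a<a.min()+8];print(n,"front a pct",np.percentile(a,[1,3,50]),"b pct",np.percentile(b,[1,3,97,99]))
    k=np.polyfit(f@ey,f@ex,1);print(" front line slope deg vs yaw",np.degrees(np.arctan(k[0])))
    bb=np.histogram(b,40);aa=np.histogram(a,40)
    print([(int(e),int(v)) for v,e in zip(*bb) if v>15]);print([(int(e),int(v)) for v,e in zip(*aa) if v>15])
    h=cv2.cvtColor(c["img"],cv2.COLOR_BGR2HSV)
    m=(z>270)&(x>600)&(x<800)&(h[...,2]>130)&(y>-200)&(y<100)
    q=W[m];v,u=np.nonzero(m);print("handle",len(q),np.median(q,0),u.min(),u.max(),v.min(),v.max(), q[:,1].min(),q[:,1].max(), q[:,2].max())
    aq=q@ex; print("a,z pct",np.percentile(aq,[5,50,95]),np.percentile(q[:,2],[5,50,95]))
    print("h b range",np.percentile(q@ey,[2,50,98]))
c=load("top0")
for uv in [(290.5,216.5),(380.5,208.5)]: print(ray(c,*uv,95))
```

```text
top0 front a pct [488.0613364  488.27997515 586.324004  ] b pct [-231.84809164 -231.41079205  -32.69000274  -32.21215496]
 front line slope deg vs yaw -0.21455314184777313
[(-235, 51), (-230, 101), (-37, 139)]
[(487, 161), (650, 90), (655, 72), (669, 48)]
handle 492 [737.35964799 -37.52779502 304.70641564] 269 361 58 91 -102.65211528713458 60.59601029605895 308.73226792894536
a,z pct [711.74961084 726.79152022 733.16129986] [270.84290609 304.70641564 307.29256357]
h b range [-186.34563347 -129.71154289  -75.00926885]
scene0 front a pct [486.16284658 486.39851583 581.92719282] b pct [-234.75877909 -234.39664235  -35.70040083  -34.39216692]
 front line slope deg vs yaw -0.08097150303757504
[(-238, 97), (-232, 99), (-93, 18), (-42, 76), (-36, 56)]
[(485, 176), (650, 160), (655, 21), (669, 61)]
handle 294 [735.02626105 -51.58039515 303.40636417] 390 441 75 116 -104.09508938957947 15.225675657773536 307.6306423059401
a,z pct [709.64373826 723.42096393 729.33668989] [270.69029797 303.40636417 306.6879926 ]
h b range [-190.06882113 -143.58561851  -79.39132952]
[488.46799746  25.22658343  95.        ]
[ 510.62358882 -171.73564786   95.        ]
```

Run:
```python
from h import *
for n in ["top0","scene0"]:
    c=load(n);W=cloud(c);z=W[...,2];x=W[...,0];y=W[...,1]
    roi=(x>400)&(x<550)&(y<-260)&(y>-420)
    for lo in (5,20,57):
        m=roi&(z>lo);p=W[m]; print(n,lo,len(p),cv2.minAreaRect(p[:,:2].astype(np.float32)),p.min(0).round(),p.max(0).round())
    h=cv2.cvtColor(c["img"],cv2.COLOR_BGR2HSV)
    m=(roi&(h[...,0]>18)&(h[...,0]<35)&(h[...,1]>150)&(z>59)); p=W[m];print("yellow top",cv2.minAreaRect(p[:,:2].astype(np.float32)),p.min(0),p.max(0))
    cv,cu=np.argwhere(m).mean(0)
    cu,cv=int(cu),int(cv);cv2.imwrite(f"pics/{n}t.png",cv2.resize(c["img"][cv-30:cv+30,cu-35:cu+35],None,fx=8,fy=8,interpolation=cv2.INTER_CUBIC)); print(cu,cv)
```

```text
top0 5 569 ((476.6488952636719, -323.0434265136719), (84.79879760742188, 46.651920318603516), 79.84790802001953) [ 456. -366.    5.] [ 507. -285.   67.]
top0 20 522 ((474.8766784667969, -332.5858154296875), (36.957767486572266, 66.64046478271484), 1.0815098285675049) [ 456. -366.   20.] [ 494. -299.   67.]
top0 57 394 ((474.8074035644531, -332.39276123046875), (36.787437438964844, 60.36369323730469), 1.2743456363677979) [ 456. -363.   57.] [ 494. -302.   67.]
yellow top ((474.72406005859375, -332.7291259765625), (32.153743743896484, 57.105525970458984), 1.3130017518997192) [ 458.20340917 -361.43385551   59.01982452] [ 491.12282779 -304.28834918   67.3539561 ]
447 227
scene0 5 1414 ((472.3499450683594, -330.74261474609375), (39.21591567993164, 76.88314819335938), 3.108617067337036) [ 453. -370.    5.] [ 494. -293.   66.]
scene0 20 1281 ((472.60723876953125, -335.4798889160156), (39.21591567993164, 67.39464569091797), 3.108617067337036) [ 453. -370.   20.] [ 494. -303.   66.]
scene0 57 765 ((472.4073791503906, -336.0318908691406), (38.42470169067383, 60.75257873535156), 2.2837648391723633) [ 453. -367.   57.] [ 492. -305.   66.]
yellow top ((471.76495361328125, -335.8898620605469), (32.301490783691406, 57.67375183105469), 4.6480865478515625) [ 455.92116176 -365.64359717   59.01652262] [ 489.81431594 -306.94934089   65.03999934]
360 333
```

View pics/top0t.png

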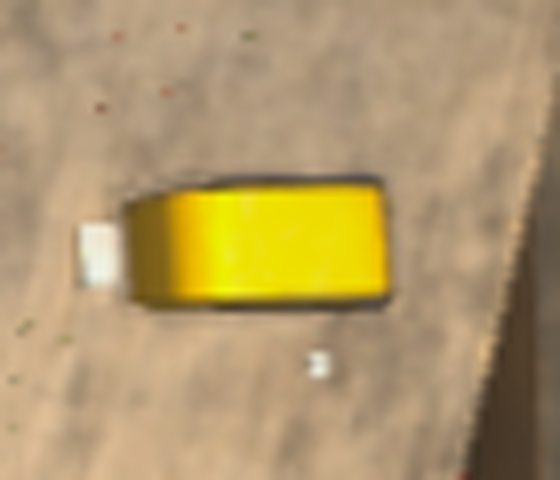

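View pics/scene0t.png

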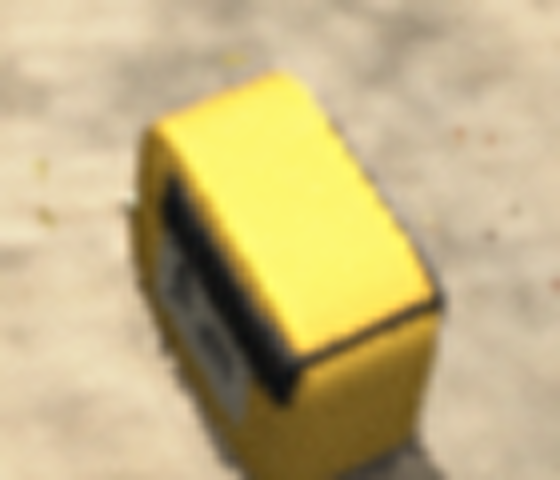

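Plan: the case is at about (584, -60) with yaw 7.2°. The tape measure is at about (473.5, -330) with yaw about 2°. The lid is at about 1.89 rad, with the handle bar near (737, -41, 301). First I rotate, then swing over to the tape measure.

{"name": "drive_tool", "arguments": {"deltas": [{"rz":8},{"rz":8},{"rz":8},{"rz":8},{"rz":8},{"rz":8},{"rz":8},{"rz":8},{"tx":20,"ty":-4},{"tx":40,"ty":-9},{"tx":45,"ty":-9.5},{"tx":45,"ty":-9.5}], "hand": 0}}

```text
invalid input at $.deltas[0]: expected keys tx, ty, tz, rx, ry, rz
```

{"name": "drive_tool", "arguments": {"deltas": [{"tx":45,"ty":-9.5},{"tx":45,"ty":-9.5},{"tx":45,"ty":-9.5},{"tx":45,"ty":-9.5},{"tx":45,"ty":-9.5},{"tx":45,"ty":-9.5},{"tx":45,"ty":-9.5},{"tx":45,"ty":-9.5},{"tx":45,"ty":-9.5},{"tx":45,"ty":-9.5},{"tx":45,"ty":-9.5},{"tx":45,"ty":-9.5}]}}

```text
invalid input at $.deltas[0]: expected keys tx, ty, tz, rx, ry, rz
```

```bash
cat >> h.py <<'E'
from scipy.spatial.transform import Rotation as Ro
CX=np.array([np.cos(np.radians(7.2)),np.sin(np.radians(7.2)),0]);CY=np.array([-CX[1],CX[0],0]);C0=np.array([584.2,-60.3,0])
def st(bot,target=None):
    s=bot.sense();R=Ro.from_quat(s["ee_rot"]).as_matrix()
    print("t",round(s["time"],2),"pos",s["position"].round(1),"case",[round(float((s["position"]-C0)@a),1) for a in (CX,CY)],"phi",np.degrees(np.arctan2(R[1,0],R[0,0])).round(1),"z",R[:,2].round(3),"F",s["ft_force"].round(2),"w",round(s["width"],1),"j",s["joint_positions"].round(2))
    if target is not None: print(" delta tool",(R.T@(np.array(target)-s["position"])).round(1))
    return s,R
E
python3 - <<'E'
from h import *
from station import bot
st(bot,[473.5,-331,150])
E
```

```text
t 0.15 pos [256.8 569.4 252.5] case [-245.9, 665.7] phi -24.3 z [-0.001 -0.002 -1.   ] F [-0.01  0.23 -0.16] w 85.6 j [ 1.41  0.39  0.01 -0.   -1.19 -0.26]
 delta tool [567.8 731.4 103.8]
```

{"name": "drive_tool", "arguments": {"deltas": [{"tx":0,"ty":0,"tz":0,"rx":0,"ry":0,"rz":8},{"tx":0,"ty":0,"tz":0,"rx":0,"ry":0,"rz":8},{"tx":0,"ty":0,"tz":0,"rx":0,"ry":0,"rz":8},{"tx":0,"ty":0,"tz":0,"rx":0,"ry":0,"rz":8},{"tx":0,"ty":0,"tz":0,"rx":0,"ry":0,"rz":8},{"tx":0,"ty":0,"tz":0,"rx":0,"ry":0,"rz":8},{"tx":0,"ty":0,"tz":0,"rx":0,"ry":0,"rz":8},{"tx":0,"ty":0,"tz":0,"rx":0,"ry":0,"rz":8},{"tx":20,"ty":-4,"tz":0,"rx":0,"ry":0,"rz":0},{"tx":40,"ty":-9,"tz":0,"rx":0,"ry":0,"rz":0},{"tx":45,"ty":-9.5,"tz":0,"rx":0,"ry":0,"rz":0},{"tx":45,"ty":-9.5,"tz":0,"rx":0,"ry":0,"rz":0}], "hand": 0}}

```text
time: 1.35
position: [293.4, 419.1, 252.7]
ee_rot: [0.718, -0.696, 0.0, 0.0]
ft_force: [0.6, -0.9, -0.1]
width: 85.3
```

{"name": "drive_tool", "arguments": {"deltas": [{"tx":45,"ty":-9.5,"tz":0,"rx":0,"ry":0,"rz":0},{"tx":45,"ty":-9.5,"tz":0,"rx":0,"ry":0,"rz":0},{"tx":45,"ty":-9.5,"tz":0,"rx":0,"ry":0,"rz":0},{"tx":45,"ty":-9.5,"tz":0,"rx":0,"ry":0,"rz":0},{"tx":45,"ty":-9.5,"tz":0,"rx":0,"ry":0,"rz":0},{"tx":45,"ty":-9.5,"tz":0,"rx":0,"ry":0,"rz":0},{"tx":45,"ty":-9.5,"tz":0,"rx":0,"ry":0,"rz":0},{"tx":45,"ty":-9.5,"tz":0,"rx":0,"ry":0,"rz":0},{"tx":45,"ty":-9.5,"tz":0,"rx":0,"ry":0,"rz":0},{"tx":45,"ty":-9.5,"tz":0,"rx":0,"ry":0,"rz":0},{"tx":45,"ty":-9.5,"tz":0,"rx":0,"ry":0,"rz":0},{"tx":45,"ty":-9.5,"tz":0,"rx":0,"ry":0,"rz":0}]}}

```text
time: 2.55
position: [423.5, -117.6, 253.4]
ee_rot: [0.718, -0.696, 0.0, -0.0]
ft_force: [1.9, 1.0, 0.0]
width: 85.3
```

Run:
```python
from h import *
from station import bot
st(bot,[473.5,-331,150])
```

```text
t 2.55 pos [ 423.5 -117.6  253.4] case [-166.6, -36.7] phi -88.3 z [ 0.  0. -1.] F [1.9  1.04 0.03] w 85.3 j [ 0.1   0.06 -0.42 -0.   -1.09 -0.07]
 delta tool [214.8 -43.6 103.4]
```

{"name": "drive_tool", "arguments": {"deltas": [{"tx":45,"ty":-9.5,"tz":20,"rx":0,"ry":0,"rz":0},{"tx":45,"ty":-9.5,"tz":20,"rx":0,"ry":0,"rz":0},{"tx":40,"ty":-8,"tz":20,"rx":0,"ry":0,"rz":0},{"tx":35,"ty":-7,"tz":20,"rx":0,"ry":0,"rz":0},{"tx":30,"ty":-6,"tz":15,"rx":0,"ry":0,"rz":0},{"tx":18,"ty":-3,"tz":8,"rx":0,"ry":0,"rz":0},{"tx":0,"ty":0,"tz":0,"rx":0,"ry":0,"rz":0},{"tx":0,"ty":0,"tz":0,"rx":0,"ry":0,"rz":0}]}}

```text
time: 3.35
position: [472.8, -326.7, 150.5]
ee_rot: [0.718, -0.697, -0.0, 0.0]
ft_force: [0.1, 0.5, 0.5]
width: 85.8
```

Run:
```python
from h import *
from station import bot,camera
st(bot,[473.5,-331,45])
c=camera("wrist");np.savez("pics/w1.npz",**c);cv2.imwrite("pics/w1.png",c["img"])
W=cloud(c);z=W[...,2];x=W[...,0];y=W[...,1]
m=(z>50)&(z<72)&(x>430)&(x<520)&(y<-270)&(y>-400);p=W[m]
print(len(p),cv2.minAreaRect(p[:,:2].astype(np.float32)),p.min(0),p.max(0))
h=cv2.cvtColor(c["img"],cv2.COLOR_BGR2HSV)
m=m&(h[...,0]>18)&(h[...,0]<35)&(h[...,1]>150)&(z>59);p=W[m]
print(len(p),cv2.minAreaRect(p[:,:2].astype(np.float32)),np.median(p,0))
```

```text
t 3.35 pos [ 472.8 -326.7  150.5] case [-143.9, -250.3] phi -88.3 z [-0.  0. -1.] F [0.07 0.52 0.45] w 85.8 j [-0.32  0.39 -0.26 -0.   -0.92  0.35]
 delta tool [  4.3  -0.6 105.5]
4570 ((474.2261047363281, -334.92572021484375), (38.18080520629883, 65.37294006347656), 2.8053271770477295) [ 454.36554562 -368.11492319   50.01390606] [ 494.12518798 -302.38903784   66.51163463]
3548 ((474.00994873046875, -334.99334716796875), (33.24155807495117, 58.59824752807617), 2.4075663089752197) [ 473.91895989 -336.94540226   63.85623719]
```

View pics/w1.png

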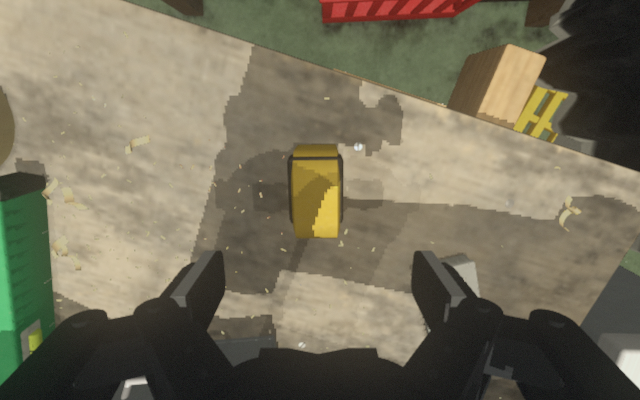

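The wrist view shows the tape measure between the fingers' planes (290–343,145–237), centred in the jaw direction. Going down.

{"name": "drive_tool", "arguments": {"deltas": [{"tx":4,"ty":-1,"tz":25,"rx":0,"ry":0,"rz":-0.7},{"tx":0,"ty":0,"tz":30,"rx":0,"ry":0,"rz":0},{"tx":0,"ty":0,"tz":25,"rx":0,"ry":0,"rz":0},{"tx":0,"ty":0,"tz":16,"rx":0,"ry":0,"rz":0},{"tx":0,"ty":0,"tz":9,"rx":0,"ry":0,"rz":0},{"tx":0,"ty":0,"tz":0,"rx":0,"ry":0,"rz":0}]}}

```text
time: 4.0
position: [474.0, -330.0, 45.4]
ee_rot: [0.722, -0.692, -0.0, 0.0]
ft_force: [-0.5, -0.5, 0.6]
width: 85.4
```

{"name": "drive_tool", "arguments": {"deltas": [{"tx":0,"ty":0,"tz":0,"rx":0,"ry":0,"rz":0},{"tx":0,"ty":0,"tz":0,"rx":0,"ry":0,"rz":0},{"tx":0,"ty":0,"tz":0,"rx":0,"ry":0,"rz":0},{"tx":0,"ty":0,"tz":0,"rx":0,"ry":0,"rz":0},{"tx":0,"ty":0,"tz":0,"rx":0,"ry":0,"rz":0},{"tx":0,"ty":0,"tz":0,"rx":0,"ry":0,"rz":0},{"tx":0,"ty":0,"tz":0,"rx":0,"ry":0,"rz":0},{"tx":0,"ty":0,"tz":0,"rx":0,"ry":0,"rz":0}], "hand": 1, "squeeze": 50}}

```text
time: 4.8
position: [474.3, -331.1, 46.6]
ee_rot: [0.722, -0.692, 0.001, -0.0]
ft_force: [-1.4, 1.5, 6.3]
width: 38.1
```

{"name": "drive_tool", "arguments": {"deltas": [{"tx":0,"ty":0,"tz":-10,"rx":0,"ry":0,"rz":0},{"tx":0,"ty":0,"tz":-25,"rx":0,"ry":0,"rz":0},{"tx":0,"ty":0,"tz":-40,"rx":0,"ry":0,"rz":0},{"tx":0,"ty":0,"tz":-40,"rx":0,"ry":0,"rz":0},{"tx":0,"ty":0,"tz":-25,"rx":0,"ry":0,"rz":0},{"tx":0,"ty":0,"tz":-10,"rx":0,"ry":0,"rz":0}]}}

```text
time: 5.4
position: [474.9, -331.4, 198.7]
ee_rot: [0.722, -0.692, 0.003, -0.001]
ft_force: [0.5, -0.4, -3.0]
width: 37.7
```

Run:
```python
from h import *
from station import bot
st(bot,list((C0+5*CX)[:2])+[195])
```

```text
t 5.4 pos [ 474.9 -331.4  198.7] case [-142.4, -255.3] phi -87.6 z [ 0.005 -0.002 -1.   ] F [ 0.47 -0.44 -2.98] w 37.7 j [-0.33  0.35 -0.19  0.   -1.02  0.37]
 delta tool [-266.7 -125.6    3.7]
```

{"name": "drive_tool", "arguments": {"deltas": [{"tx":-20,"ty":-10,"tz":0,"rx":0,"ry":0,"rz":0},{"tx":-40,"ty":-19,"tz":0,"rx":0,"ry":0,"rz":0},{"tx":-42,"ty":-20,"tz":0,"rx":0,"ry":0,"rz":0},{"tx":-42,"ty":-20,"tz":0,"rx":0,"ry":0,"rz":0},{"tx":-42,"ty":-20,"tz":0,"rx":0,"ry":0,"rz":0},{"tx":-40,"ty":-18,"tz":0,"rx":0,"ry":0,"rz":0},{"tx":-27,"ty":-12,"tz":0,"rx":0,"ry":0,"rz":0},{"tx":-14,"ty":-7,"tz":0,"rx":0,"ry":0,"rz":0},{"tx":0,"ty":0,"tz":0,"rx":0,"ry":0,"rz":5.2}]}}

```text
time: 6.3
position: [588.7, -57.0, 193.8]
ee_rot: [-0.69, 0.724, 0.001, -0.001]
ft_force: [-0.4, -0.4, -2.1]
width: 37.8
```

{"name": "drive_tool", "arguments": {"deltas": [{"tx":0,"ty":0,"tz":0,"rx":0,"ry":0,"rz":8},{"tx":0,"ty":0,"tz":0,"rx":0,"ry":0,"rz":8},{"tx":0,"ty":0,"tz":0,"rx":0,"ry":0,"rz":8},{"tx":0,"ty":0,"tz":0,"rx":0,"ry":0,"rz":8},{"tx":0,"ty":0,"tz":0,"rx":0,"ry":0,"rz":8},{"tx":0,"ty":0,"tz":0,"rx":0,"ry":0,"rz":8},{"tx":0,"ty":0,"tz":0,"rx":0,"ry":0,"rz":8},{"tx":0,"ty":0,"tz":0,"rx":0,"ry":0,"rz":8},{"tx":0,"ty":0,"tz":0,"rx":0,"ry":0,"rz":8},{"tx":0,"ty":0,"tz":0,"rx":0,"ry":0,"rz":8},{"tx":0,"ty":0,"tz":0,"rx":0,"ry":0,"rz":0},{"tx":0,"ty":0,"tz":0,"rx":0,"ry":0,"rz":0}]}}

```text
time: 7.5
position: [588.1, -59.2, 194.6]
ee_rot: [-0.064, 0.998, 0.0, -0.001]
ft_force: [0.7, -0.2, -1.9]
width: 37.6
```

Run:
```python
from h import *
from station import bot,camera
st(bot,list((C0+5*CX)[:2])+[52])
c=camera("scene");np.savez("pics/s2.npz",**c);cv2.imwrite("pics/s2.png",c["img"])
W=cloud(c);z=W[...,2]
```

```text
t 7.5 pos [588.1 -59.2 194.6] case [4.0, 0.6] phi -172.7 z [-0.002  0.    -1.   ] F [ 0.66 -0.18 -1.9 ] w 37.6 j [ 0.17  0.38 -0.16 -0.   -1.04 -1.62]
 delta tool [ -1.3  -0.6 142.6]
```

View pics/s2.png

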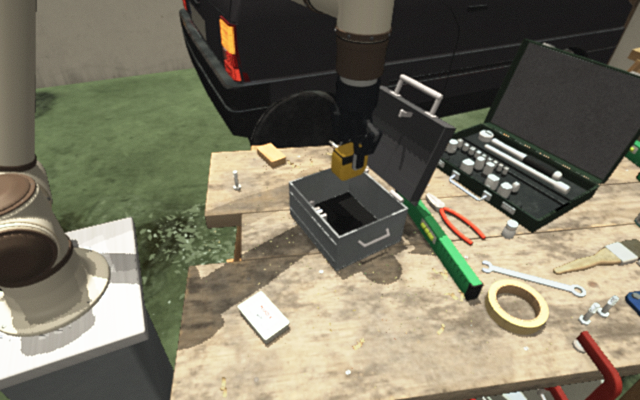

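The tape measure is held over the tray (scene 347,162). Lowering.

{"name": "drive_tool", "arguments": {"deltas": [{"tx":-1,"ty":-0.5,"tz":15,"rx":0,"ry":0,"rz":0},{"tx":0,"ty":0,"tz":30,"rx":0,"ry":0,"rz":0},{"tx":0,"ty":0,"tz":30,"rx":0,"ry":0,"rz":0},{"tx":0,"ty":0,"tz":25,"rx":0,"ry":0,"rz":0},{"tx":0,"ty":0,"tz":20,"rx":0,"ry":0,"rz":0},{"tx":0,"ty":0,"tz":12,"rx":0,"ry":0,"rz":0},{"tx":0,"ty":0,"tz":5,"rx":0,"ry":0,"rz":0},{"tx":0,"ty":0,"tz":0,"rx":0,"ry":0,"rz":0},{"tx":0,"ty":0,"tz":0,"rx":0,"ry":0,"rz":0}]}}

```text
time: 8.45
position: [590.5, -59.2, 59.4]
ee_rot: [-0.063, 0.998, -0.0, 0.001]
ft_force: [0.3, 0.3, -1.7]
width: 38.1
```

{"name": "drive_tool", "arguments": {"deltas": [{"tx":0,"ty":0,"tz":1.5,"rx":0,"ry":0,"rz":0},{"tx":0,"ty":0,"tz":1,"rx":0,"ry":0,"rz":0},{"tx":0,"ty":0,"tz":0,"rx":0,"ry":0,"rz":0}]}}

```text
time: 8.75
position: [589.8, -59.2, 56.3]
ee_rot: [-0.063, 0.998, 0.0, 0.0]
ft_force: [0.4, -0.0, -2.0]
width: 37.8
```

{"name": "drive_tool", "arguments": {"deltas": [{"tx":0,"ty":0,"tz":1.5,"rx":0,"ry":0,"rz":0},{"tx":0,"ty":0,"tz":1,"rx":0,"ry":0,"rz":0},{"tx":0,"ty":0,"tz":0,"rx":0,"ry":0,"rz":0}]}}

```text
time: 9.05
position: [589.6, -59.2, 53.2]
ee_rot: [-0.063, 0.998, -0.0, -0.0]
ft_force: [-0.5, 0.4, -1.7]
width: 37.9
```

{"name": "drive_tool", "arguments": {"deltas": [{"tx":0,"ty":0,"tz":1,"rx":0,"ry":0,"rz":0},{"tx":0,"ty":0,"tz":0,"rx":0,"ry":0,"rz":0}]}}

```text
time: 9.25
position: [589.6, -59.2, 52.3]
ee_rot: [-0.063, 0.998, -0.0, -0.0]
ft_force: [-0.8, 0.4, -2.3]
width: 38.1
```

{"name": "drive_tool", "arguments": {"deltas": [{"tx":0,"ty":0,"tz":1,"rx":0,"ry":0,"rz":0},{"tx":0,"ty":0,"tz":0,"rx":0,"ry":0,"rz":0}]}}

```text
time: 9.45
position: [589.6, -59.2, 51.3]
ee_rot: [-0.063, 0.998, -0.0, -0.0]
ft_force: [0.4, -0.5, -2.3]
width: 37.7
```

{"name": "drive_tool", "arguments": {"deltas": [{"tx":0,"ty":0,"tz":0.7,"rx":0,"ry":0,"rz":0},{"tx":0,"ty":0,"tz":0,"rx":0,"ry":0,"rz":0}]}}

```text
time: 9.65
position: [589.7, -59.2, 50.7]
ee_rot: [-0.063, 0.998, -0.0, 0.0]
ft_force: [-0.1, 1.0, -3.0]
width: 37.9
```

{"name": "drive_tool", "arguments": {"deltas": [{"tx":0,"ty":0,"tz":0.7,"rx":0,"ry":0,"rz":0},{"tx":0,"ty":0,"tz":0,"rx":0,"ry":0,"rz":0}]}}

```text
time: 9.85
position: [589.8, -59.2, 50.6]
ee_rot: [-0.063, 0.998, -0.0, 0.0]
ft_force: [-1.2, 0.1, 2.1]
width: 37.9
```

{"name": "drive_tool", "arguments": {"deltas": [{"tx":0,"ty":0,"tz":0.7,"rx":0,"ry":0,"rz":0},{"tx":0,"ty":0,"tz":0,"rx":0,"ry":0,"rz":0}]}}

```text
time: 10.05
position: [589.9, -59.2, 50.6]
ee_rot: [-0.063, 0.998, -0.0, 0.0]
ft_force: [-2.7, 0.2, 6.0]
width: 37.8
```

The tape measure has touched the tray floor. Releasing, lifting and checking.

{"name": "drive_tool", "arguments": {"deltas": [{"tx":0,"ty":0,"tz":0,"rx":0,"ry":0,"rz":0},{"tx":0,"ty":0,"tz":0,"rx":0,"ry":0,"rz":0},{"tx":0,"ty":0,"tz":0,"rx":0,"ry":0,"rz":0},{"tx":0,"ty":0,"tz":0,"rx":0,"ry":0,"rz":0},{"tx":0,"ty":0,"tz":0,"rx":0,"ry":0,"rz":0},{"tx":0,"ty":0,"tz":0,"rx":0,"ry":0,"rz":0}], "hand": 0}}

```text
time: 10.65
position: [589.7, -59.2, 49.2]
ee_rot: [-0.063, 0.998, 0.0, -0.0]
ft_force: [0.7, -0.4, -0.4]
width: 85.3
```

{"name": "drive_tool", "arguments": {"deltas": [{"tx":0,"ty":0,"tz":-5,"rx":0,"ry":0,"rz":0},{"tx":0,"ty":0,"tz":-15,"rx":0,"ry":0,"rz":0},{"tx":0,"ty":0,"tz":-35,"rx":0,"ry":0,"rz":0},{"tx":0,"ty":0,"tz":-45,"rx":0,"ry":0,"rz":0},{"tx":0,"ty":0,"tz":-45,"rx":0,"ry":0,"rz":0},{"tx":0,"ty":0,"tz":-45,"rx":0,"ry":0,"rz":0},{"tx":0,"ty":0,"tz":-45,"rx":0,"ry":0,"rz":0},{"tx":0,"ty":0,"tz":-45,"rx":0,"ry":0,"rz":0},{"tx":0,"ty":0,"tz":-30,"rx":0,"ry":0,"rz":0},{"tx":0,"ty":0,"tz":-15,"rx":0,"ry":0,"rz":0}]}}

```text
time: 11.65
position: [590.1, -59.4, 379.0]
ee_rot: [-0.063, 0.998, -0.0, 0.003]
ft_force: [0.2, 0.2, -0.0]
width: 85.5
```

Run:
```python
from h import *
from station import bot,camera
st(bot,list((C0+5*CX)[:2])+[52])
c=camera("scene");np.savez("pics/s3.npz",**c);cv2.imwrite("pics/s3.png",c["img"])
W=cloud(c);z=W[...,2]
x=W[...,0];y=W[...,1]
h=cv2.cvtColor(c["img"],cv2.COLOR_BGR2HSV)
for roi,nm in [(((x>480)&(x<680)&(y>-180)&(y<60)),"tape")]:
    m=roi&(h[...,0]>15)&(h[...,0]<35)&(h[...,1]>130)&(z>20)&(z<90);p=W[m]-C0
    q=np.c_[p@CX,p@CY,p[:,2]];print(len(q),q.min(0),q.max(0))
m=(z>285)&(x>650)&(x<800)&(h[...,2]>130)&(y>-200)&(y<100);p=W[m]-C0
q=np.c_[p@CX,p@CY,p[:,2]];print("handle",len(q),np.median(q,0),np.percentile(q,[2,98],axis=0))
```

```text
t 11.65 pos [590.1 -59.4 379. ] case [6.0, 0.1] phi -172.8 z [ 0.007  0.    -1.   ] F [ 0.15  0.23 -0.01] w 85.5 j [ 0.17  0.27  0.15  0.   -1.44 -1.62]
 delta tool [  3.2   0.  327. ]
663 [-32.73285723 -22.05398968  20.16733898] [35.24007973 16.14788446 69.71750852]
handle 252 [151.99373812  -9.70656199 304.02699571] [[146.4179893  -55.64157414 286.31402914]
 [158.00300549  53.11315143 306.93054604]]
```

View pics/s3.png

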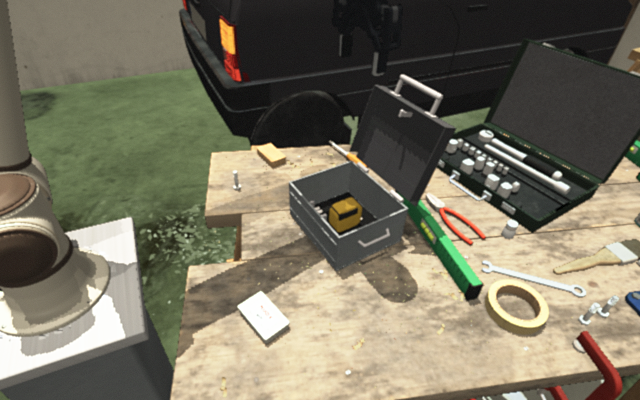

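The tape measure lies in the tray, centred (scene 345,214). The lid is still open with its handle at case x≈154. Turning the jaws across the bar.

{"name": "drive_tool", "arguments": {"deltas": [{"tx":0,"ty":0,"tz":0,"rx":0,"ry":0,"rz":-8},{"tx":0,"ty":0,"tz":0,"rx":0,"ry":0,"rz":-8},{"tx":0,"ty":0,"tz":0,"rx":0,"ry":0,"rz":-8},{"tx":0,"ty":0,"tz":0,"rx":0,"ry":0,"rz":-8},{"tx":0,"ty":0,"tz":0,"rx":0,"ry":0,"rz":-8},{"tx":0,"ty":0,"tz":0,"rx":0,"ry":0,"rz":-8},{"tx":0,"ty":0,"tz":0,"rx":0,"ry":0,"rz":-8},{"tx":0,"ty":0,"tz":0,"rx":0,"ry":0,"rz":-8},{"tx":0,"ty":0,"tz":0,"rx":0,"ry":0,"rz":-8},{"tx":0,"ty":0,"tz":0,"rx":0,"ry":0,"rz":-8},{"tx":0,"ty":0,"tz":0,"rx":0,"ry":0,"rz":-8},{"tx":0,"ty":0,"tz":0,"rx":0,"ry":0,"rz":-2}]}}

```text
time: 12.9
position: [589.3, -59.2, 373.5]
ee_rot: [0.751, -0.66, -0.001, 0.0]
ft_force: [-0.2, -0.0, -0.0]
width: 85.4
```

{"name": "drive_tool", "arguments": {"deltas": [{"tx":0,"ty":-20,"tz":0,"rx":0,"ry":0,"rz":0},{"tx":0,"ty":-35,"tz":0,"rx":0,"ry":0,"rz":0},{"tx":0,"ty":-40,"tz":0,"rx":0,"ry":0,"rz":0},{"tx":0,"ty":-33,"tz":0,"rx":0,"ry":0,"rz":0},{"tx":0,"ty":-20,"tz":0,"rx":0,"ry":0,"rz":0},{"tx":0,"ty":0,"tz":0,"rx":0,"ry":0,"rz":0},{"tx":0,"ty":0,"tz":0,"rx":0,"ry":0,"rz":0}]}}

```text
time: 13.6
position: [736.3, -40.6, 372.8]
ee_rot: [0.75, -0.661, -0.001, 0.001]
ft_force: [0.5, -0.0, -0.0]
width: 85.0
```

Run:
```python
from h import *
from station import bot,camera
st(bot,list((C0+154*CX)[:2])+[304])
c=camera("wrist");np.savez("pics/w4.npz",**c);cv2.imwrite("pics/w4.png",c["img"])
W=cloud(c);z=W[...,2]
x=W[...,0];y=W[...,1]
h=cv2.cvtColor(c["img"],cv2.COLOR_BGR2HSV)
m=(z>290)&(z<320)&(x>650)&(x<800)&(y>-200)&(y<100);p=W[m]-C0
q=np.c_[p@CX,p@CY,p[:,2]];print("handle",len(q),np.median(q,0),np.percentile(q,[2,98],axis=0))
k=q[q[:,2]>302];print(np.percentile(k,[2,50,98],axis=0), np.polyfit(k[:,1],k[:,0],1))
```

```text
t 13.6 pos [736.3 -40.6 372.8] case [153.4, 0.5] phi -82.8 z [-0.003 -0.    -1.   ] F [ 0.51 -0.03 -0.02] w 85.0 j [ 0.16  0.56  0.58 -0.   -1.59 -0.04]
 delta tool [ 0.5 -0.8 68.8]
handle 3150 [156.22713572  -7.47432675 306.61034672] [[149.854447   -54.93284717 294.83485727]
 [162.05617952  52.94688265 308.48559615]]
[[151.03268184 -54.14921585 303.01663864]
 [156.44948635  -6.72422803 306.67150572]
 [162.05627547  52.89237218 308.51340609]] [-1.91916792e-03  1.56469970e+02]
```

View pics/w4.png

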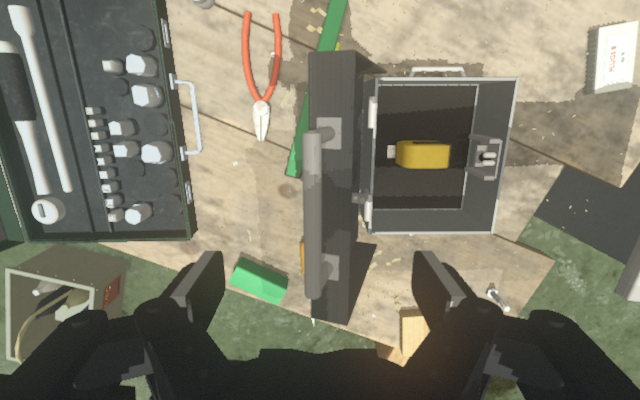

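The bar (304–321, 132–298) runs parallel to the jaws' pads. I now lower to TCP z≈304 at case x 155.5 and grip.

{"name": "drive_tool", "arguments": {"deltas": [{"tx":0.5,"ty":-2.2,"tz":15,"rx":0,"ry":0,"rz":0},{"tx":0,"ty":0,"tz":22,"rx":0,"ry":0,"rz":0},{"tx":0,"ty":0,"tz":17,"rx":0,"ry":0,"rz":0},{"tx":0,"ty":0,"tz":10,"rx":0,"ry":0,"rz":0},{"tx":0,"ty":0,"tz":5,"rx":0,"ry":0,"rz":0},{"tx":0,"ty":0,"tz":0,"rx":0,"ry":0,"rz":0},{"tx":0,"ty":0,"tz":0,"rx":0,"ry":0,"rz":0}]}}

```text
time: 14.35
position: [739.0, -41.0, 306.7]
ee_rot: [0.75, -0.661, 0.001, -0.001]
ft_force: [0.8, 0.7, 0.2]
width: 85.3
```

{"name": "drive_tool", "arguments": {"deltas": [{"tx":0,"ty":0,"tz":0,"rx":0,"ry":0,"rz":0},{"tx":0,"ty":0,"tz":0,"rx":0,"ry":0,"rz":0},{"tx":0,"ty":0,"tz":0,"rx":0,"ry":0,"rz":0},{"tx":0,"ty":0,"tz":0,"rx":0,"ry":0,"rz":0},{"tx":0,"ty":0,"tz":0,"rx":0,"ry":0,"rz":0},{"tx":0,"ty":0,"tz":0,"rx":0,"ry":0,"rz":0},{"tx":0,"ty":0,"tz":0,"rx":0,"ry":0,"rz":0},{"tx":0,"ty":0,"tz":0,"rx":0,"ry":0,"rz":0}], "hand": 1, "squeeze": 50}}

```text
time: 15.15
position: [739.5, -40.7, 305.6]
ee_rot: [0.75, -0.661, 0.001, -0.001]
ft_force: [3.1, 0.3, 0.1]
width: 10.3
```

```bash
cat >> h.py <<'E'
H0=np.array([87.,0,97.])
def lid(bot):
    s,R=st(bot); g=s["position"]+3*R[:,2]-C0; a,z=g@CX-87,g[2]-97
    print(" bar a,z",round(a,1),round(z,1),"r",round(np.hypot(a,z),1),"theta",round(np.arctan2(z,-a),4), "Fa",round(s["ft_force"]@CX,2),"Fz",round(s["ft_force"][2],2))
    return s,R
E
python3 - <<'E'
from h import *
from station import bot
lid(bot)
E
```

```text
t 15.15 pos [739.5 -40.7 305.6] case [156.5, -0.1] phi -82.8 z [ 0.002  0.    -1.   ] F [3.14 0.25 0.13] w 10.3 j [ 0.16  0.57  0.44  0.   -1.44 -0.04]
 bar a,z 69.5 205.6 r 217.0 theta 1.8967 Fa 3.15 Fz 0.13
```

{"name": "drive_tool", "arguments": {"deltas": [{"tx":0,"ty":0,"tz":0,"rx":0,"ry":0,"rz":0},{"tx":0,"ty":0,"tz":0,"rx":0,"ry":0,"rz":0},{"tx":0,"ty":0,"tz":2,"rx":0,"ry":0,"rz":0},{"tx":0,"ty":0,"tz":2,"rx":0,"ry":0,"rz":0},{"tx":0,"ty":0,"tz":0,"rx":0,"ry":0,"rz":0}], "hand": 0.6}}

```text
time: 15.65
position: [738.4, -40.8, 300.7]
ee_rot: [0.75, -0.661, -0.001, 0.0]
ft_force: [0.4, 0.9, 0.6]
width: 34.3
```

{"name": "drive_tool", "arguments": {"deltas": [{"tx":0,"ty":0,"tz":0,"rx":0,"ry":0,"rz":0},{"tx":0,"ty":0,"tz":0,"rx":0,"ry":0,"rz":0},{"tx":0,"ty":0,"tz":0,"rx":0,"ry":0,"rz":0},{"tx":0,"ty":0,"tz":0,"rx":0,"ry":0,"rz":0},{"tx":0,"ty":0,"tz":0,"rx":0,"ry":0,"rz":0}], "hand": 1, "squeeze": 50}}

```text
time: 16.15
position: [739.3, -40.8, 301.6]
ee_rot: [0.75, -0.661, 0.001, -0.001]
ft_force: [2.6, 0.2, -0.5]
width: 10.5
```

Run:
```python
from h import *
from station import bot,camera
lid(bot)
c=camera("scene");cv2.imwrite("pics/s5.png",cv2.resize(c["img"][20:180,320:520],None,fx=3.5,fy=3.5,interpolation=cv2.INTER_CUBIC))
```

```text
t 16.15 pos [739.3 -40.8 301.6] case [156.4, -0.1] phi -82.8 z [ 0.002  0.    -1.   ] F [ 2.6   0.21 -0.48] w 10.5 j [ 0.16  0.57  0.43  0.   -1.43 -0.04]
 bar a,z 69.4 201.6 r 213.2 theta 1.9022 Fa 2.61 Fz -0.48
```

View pics/s5.png

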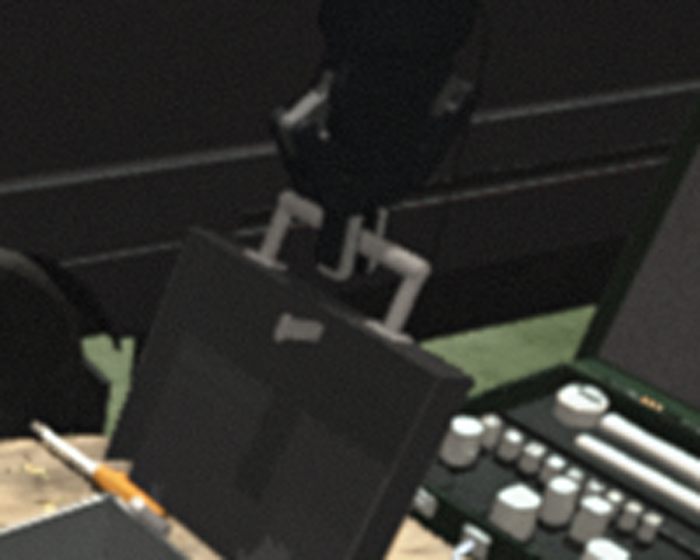

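The fingers hold the bar from above between its posts. I compute the arc rows for the lid swing, with tool y = −case x.

Run:
```python
import numpy as np
th=np.concatenate([[1.9,1.87,1.83,1.78],np.arange(1.72,0.3,-0.06),np.arange(0.28,0.1,-0.04)])
a=-215*np.cos(th);z=215*np.sin(th)
for i in range(1,len(th)): print(round(th[i],2),"ty",round(-(a[i]-a[i-1]),1),"tz",round(-(z[i]-z[i-1]),1),end=" | ")
```

```text
1.87 ty 6.1 tz -2.0 | 1.83 ty 8.3 tz -2.4 | 1.78 ty 10.5 tz -2.5 | 1.72 ty 12.7 tz -2.3 | 1.66 ty 12.8 tz -1.5 | 1.6 ty 12.9 tz -0.8 | 1.54 ty 12.9 tz 0.0 | 1.48 ty 12.9 tz 0.8 | 1.42 ty 12.8 tz 1.6 | 1.36 ty 12.7 tz 2.3 | 1.3 ty 12.5 tz 3.1 | 1.24 ty 12.3 tz 3.8 | 1.18 ty 12.1 tz 4.6 | 1.12 ty 11.8 tz 5.3 | 1.06 ty 11.4 tz 6.0 | 1.0 ty 11.1 tz 6.6 | 0.94 ty 10.6 tz 7.3 | 0.88 ty 10.2 tz 7.9 | 0.82 ty 9.7 tz 8.5 | 0.76 ty 9.2 tz 9.1 | 0.7 ty 8.6 tz 9.6 | 0.64 ty 8.0 tz 10.1 | 0.58 ty 7.4 tz 10.6 | 0.52 ty 6.7 tz 11.0 | 0.46 ty 6.1 tz 11.4 | 0.4 ty 5.4 tz 11.7 | 0.34 ty 4.7 tz 12.0 | 0.28 ty 3.9 tz 12.3 | 0.24 ty 2.2 tz 8.3 | 0.2 ty 1.9 tz 8.4 | 0.16 ty 1.5 tz 8.5 | 0.12 ty 1.2 tz 8.5 |
```

{"name": "drive_tool", "arguments": {"deltas": [{"tx":0,"ty":6.1,"tz":-2,"rx":0,"ry":0,"rz":0},{"tx":0,"ty":8.3,"tz":-2.4,"rx":0,"ry":0,"rz":0},{"tx":0,"ty":10.5,"tz":-2.5,"rx":0,"ry":0,"rz":0},{"tx":0,"ty":12.7,"tz":-2.3,"rx":0,"ry":0,"rz":0},{"tx":0,"ty":12.8,"tz":-1.5,"rx":0,"ry":0,"rz":0},{"tx":0,"ty":12.9,"tz":-0.8,"rx":0,"ry":0,"rz":0}]}}

```text
time: 16.8
position: [676.6, -48.9, 314.2]
ee_rot: [0.75, -0.661, 0.002, -0.002]
ft_force: [4.2, -0.6, 0.4]
width: 10.1
```

Run:
```python
from h import *
from station import bot
lid(bot)
```

```text
t 16.8 pos [676.6 -48.9 314.2] case [93.1, -0.2] phi -82.8 z [ 0.005  0.    -1.   ] F [ 4.2  -0.63  0.45] w 10.1 j [ 0.17  0.45  0.25  0.   -1.37 -0.04]
 bar a,z 6.1 214.2 r 214.2 theta 1.5993 Fa 4.09 Fz 0.45
```

{"name": "drive_tool", "arguments": {"deltas": [{"tx":0,"ty":12.9,"tz":0,"rx":0,"ry":0,"rz":0},{"tx":0,"ty":12.9,"tz":0.8,"rx":0,"ry":0,"rz":0},{"tx":0,"ty":12.8,"tz":1.6,"rx":0,"ry":0,"rz":0},{"tx":0,"ty":12.7,"tz":2.3,"rx":0,"ry":0,"rz":0},{"tx":0,"ty":12.5,"tz":3.1,"rx":0,"ry":0,"rz":0},{"tx":0,"ty":12.3,"tz":3.8,"rx":0,"ry":0,"rz":0}]}}

```text
time: 17.4
position: [600.1, -58.7, 302.5]
ee_rot: [0.75, -0.661, 0.001, -0.001]
ft_force: [0.8, -0.6, 0.4]
width: 9.9
```

Run:
```python
from h import *
from station import bot
lid(bot)
```

```text
t 17.4 pos [600.1 -58.7 302.5] case [16.0, -0.4] phi -82.8 z [ 0.003 -0.    -1.   ] F [ 0.83 -0.58  0.36] w 9.9 j [ 0.17  0.32  0.03  0.   -1.28 -0.05]
 bar a,z -71.0 202.5 r 214.6 theta 1.2336 Fa 0.76 Fz 0.36
```

{"name": "drive_tool", "arguments": {"deltas": [{"tx":0,"ty":12.1,"tz":4.6,"rx":0,"ry":0,"rz":0},{"tx":0,"ty":11.8,"tz":5.3,"rx":0,"ry":0,"rz":0},{"tx":0,"ty":11.4,"tz":6,"rx":0,"ry":0,"rz":0},{"tx":0,"ty":11.1,"tz":6.6,"rx":0,"ry":0,"rz":0},{"tx":0,"ty":10.6,"tz":7.3,"rx":0,"ry":0,"rz":0},{"tx":0,"ty":10.2,"tz":7.9,"rx":0,"ry":0,"rz":0}]}}

```text
time: 18.0
position: [532.0, -67.4, 263.8]
ee_rot: [0.75, -0.661, -0.001, 0.001]
ft_force: [0.6, -0.9, -0.6]
width: 10.1
```

Run:
```python
from h import *
from station import bot
lid(bot)
```

```text
t 18.0 pos [532.  -67.4 263.8] case [-52.7, -0.5] phi -82.8 z [-0.002 -0.001 -1.   ] F [ 0.56 -0.85 -0.63] w 10.1 j [ 0.18  0.23 -0.19  0.   -1.15 -0.05]
 bar a,z -139.7 163.8 r 215.3 theta 0.8645 Fa 0.45 Fz -0.63
```

Run:
```python
from h import *
from station import bot,camera
c=camera("scene");cv2.imwrite("pics/s6.png",c["img"])
lid(bot)
```

```text
t 18.05 pos [529.5 -67.7 262. ] case [-55.2, -0.5] phi -82.8 z [-0.007 -0.    -1.   ] F [-2.96 -2.39 -4.1 ] w 10.1 j [ 0.18  0.23 -0.2  -0.   -1.15 -0.05]
 bar a,z -142.2 162.0 r 215.6 theta 0.8502 Fa -3.23 Fz -4.1
```

View pics/s6.png

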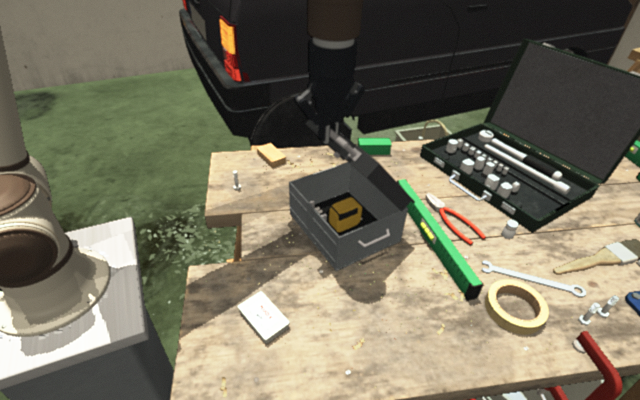

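The lid is following in the grip (bar at scene 345,145). Continuing along the arc, more slowly.

{"name": "drive_tool", "arguments": {"deltas": [{"tx":0,"ty":9.7,"tz":8.5,"rx":0,"ry":0,"rz":0},{"tx":0,"ty":9.2,"tz":9.1,"rx":0,"ry":0,"rz":0},{"tx":0,"ty":8.6,"tz":9.6,"rx":0,"ry":0,"rz":0},{"tx":0,"ty":8,"tz":10.1,"rx":0,"ry":0,"rz":0},{"tx":0,"ty":7.4,"tz":10.6,"rx":0,"ry":0,"rz":0},{"tx":0,"ty":6.7,"tz":11,"rx":0,"ry":0,"rz":0},{"tx":0,"ty":6.1,"tz":11.4,"rx":0,"ry":0,"rz":0},{"tx":0,"ty":3.6,"tz":7.8,"rx":0,"ry":0,"rz":0},{"tx":0,"ty":1.8,"tz":3.9,"rx":0,"ry":0,"rz":0},{"tx":0,"ty":0,"tz":0,"rx":0,"ry":0,"rz":0}]}}

```text
time: 19.05
position: [472.2, -75.0, 180.6]
ee_rot: [0.75, -0.661, -0.001, 0.001]
ft_force: [1.1, -5.3, -7.1]
width: 10.1
```

Run:
```python
from h import *
from station import bot
lid(bot)
```

```text
t 19.05 pos [472.2 -75.  180.6] case [-112.9, -0.5] phi -82.8 z [-0.003 -0.001 -1.   ] F [ 1.12 -5.28 -7.07] w 10.1 j [ 0.18  0.21 -0.45  0.   -0.92 -0.06]
 bar a,z -200.0 80.6 r 215.6 theta 0.3831 Fa 0.45 Fz -7.07
```

{"name": "drive_tool", "arguments": {"deltas": [{"tx":0,"ty":2.4,"tz":5.9,"rx":0,"ry":0,"rz":0},{"tx":0,"ty":2.3,"tz":6.1,"rx":0,"ry":0,"rz":0},{"tx":0,"ty":2,"tz":6.1,"rx":0,"ry":0,"rz":0},{"tx":0,"ty":1.9,"tz":6.2,"rx":0,"ry":0,"rz":0},{"tx":0,"ty":1.6,"tz":6.2,"rx":0,"ry":0,"rz":0},{"tx":0,"ty":1,"tz":4,"rx":0,"ry":0,"rz":0},{"tx":0,"ty":0.5,"tz":2,"rx":0,"ry":0,"rz":0},{"tx":0,"ty":0,"tz":0,"rx":0,"ry":0,"rz":0}]}}

```text
time: 19.85
position: [461.8, -76.3, 144.7]
ee_rot: [0.75, -0.661, 0.0, -0.0]
ft_force: [1.7, -6.6, -6.2]
width: 9.9
```

Run:
```python
from h import *
from station import bot
lid(bot)
```

```text
t 19.85 pos [461.8 -76.3 144.7] case [-123.4, -0.5] phi -82.8 z [ 0.001 -0.    -1.   ] F [ 1.74 -6.63 -6.18] w 9.9 j [ 0.19  0.24 -0.52  0.   -0.81 -0.06]
 bar a,z -210.4 44.7 r 215.1 theta 0.2092 Fa 0.9 Fz -6.18
```

{"name": "drive_tool", "arguments": {"deltas": [{"tx":0.4,"ty":0.8,"tz":4,"rx":0,"ry":0,"rz":0},{"tx":0.4,"ty":0.8,"tz":4,"rx":0,"ry":0,"rz":0},{"tx":0,"ty":0.7,"tz":4,"rx":0,"ry":0,"rz":0},{"tx":0,"ty":0.3,"tz":2,"rx":0,"ry":0,"rz":0},{"tx":0,"ty":0,"tz":0,"rx":0,"ry":0,"rz":0}]}}

```text
time: 20.35
position: [459.6, -76.7, 130.7]
ee_rot: [0.75, -0.661, 0.0, -0.001]
ft_force: [2.4, -0.0, -5.8]
width: 9.9
```

Run:
```python
from h import *
from station import bot
lid(bot)
```

```text
t 20.35 pos [459.6 -76.7 130.7] case [-125.7, -0.6] phi -82.8 z [ 0.001  0.    -1.   ] F [ 2.36 -0.03 -5.78] w 9.9 j [ 0.18  0.25 -0.54 -0.   -0.78 -0.06]
 bar a,z -212.7 30.7 r 214.9 theta 0.1435 Fa 2.34 Fz -5.78
```

{"name": "drive_tool", "arguments": {"deltas": [{"tx":0,"ty":0.1,"tz":1,"rx":0,"ry":0,"rz":0},{"tx":0,"ty":0.1,"tz":1,"rx":0,"ry":0,"rz":0},{"tx":0,"ty":0.1,"tz":1,"rx":0,"ry":0,"rz":0}]}}

```text
time: 20.65
position: [459.2, -76.8, 128.1]
ee_rot: [0.75, -0.661, 0.0, -0.0]
ft_force: [2.8, 1.3, -5.5]
width: 9.8
```

{"name": "drive_tool", "arguments": {"deltas": [{"tx":0,"ty":0.1,"tz":1,"rx":0,"ry":0,"rz":0},{"tx":0,"ty":0.1,"tz":1,"rx":0,"ry":0,"rz":0}]}}

```text
time: 20.85
position: [459.0, -76.8, 126.0]
ee_rot: [0.75, -0.661, 0.0, -0.0]
ft_force: [2.7, 3.3, -5.3]
width: 10.3
```

{"name": "drive_tool", "arguments": {"deltas": [{"tx":0,"ty":0.1,"tz":1,"rx":0,"ry":0,"rz":0},{"tx":0,"ty":0.1,"tz":1,"rx":0,"ry":0,"rz":0}]}}

```text
time: 21.05
position: [458.8, -76.9, 124.1]
ee_rot: [0.75, -0.661, 0.0, -0.0]
ft_force: [2.8, 4.1, -5.1]
width: 9.8
```

{"name": "drive_tool", "arguments": {"deltas": [{"tx":-0.2,"ty":0.1,"tz":1,"rx":0,"ry":0,"rz":0},{"tx":-0.2,"ty":0.1,"tz":1,"rx":0,"ry":0,"rz":0}]}}

```text
time: 21.25
position: [458.6, -76.8, 122.2]
ee_rot: [0.75, -0.661, 0.001, -0.0]
ft_force: [3.3, 0.8, -4.5]
width: 9.9
```

{"name": "drive_tool", "arguments": {"deltas": [{"tx":0,"ty":0.1,"tz":1,"rx":0,"ry":0,"rz":0},{"tx":0,"ty":0.1,"tz":1,"rx":0,"ry":0,"rz":0}]}}

```text
time: 21.45
position: [458.5, -76.9, 120.2]
ee_rot: [0.75, -0.661, 0.0, -0.0]
ft_force: [4.3, 0.9, -5.0]
width: 10.2
```

{"name": "drive_tool", "arguments": {"deltas": [{"tx":0,"ty":0.1,"tz":1,"rx":0,"ry":0,"rz":0},{"tx":0,"ty":0.1,"tz":1,"rx":0,"ry":0,"rz":0}]}}

```text
time: 21.65
position: [458.3, -76.9, 118.2]
ee_rot: [0.75, -0.661, 0.001, -0.0]
ft_force: [4.8, 0.8, -3.0]
width: 9.8
```

{"name": "drive_tool", "arguments": {"deltas": [{"tx":0,"ty":-0.3,"tz":0.7,"rx":0,"ry":0,"rz":0},{"tx":0,"ty":-0.2,"tz":0.7,"rx":0,"ry":0,"rz":0}]}}

```text
time: 21.85
position: [458.3, -76.9, 116.7]
ee_rot: [0.75, -0.661, 0.0, 0.0]
ft_force: [3.1, 0.2, -1.6]
width: 10.0
```

{"name": "drive_tool", "arguments": {"deltas": [{"tx":0,"ty":0,"tz":0.7,"rx":0,"ry":0,"rz":0},{"tx":0,"ty":0,"tz":0.7,"rx":0,"ry":0,"rz":0}]}}

```text
time: 22.05
position: [458.3, -76.9, 116.0]
ee_rot: [0.75, -0.661, 0.0, 0.0]
ft_force: [-0.1, 1.9, 8.0]
width: 10.4
```

Roller contact at TCP z≈116.5. Now pressing in small steps.

{"name": "drive_tool", "arguments": {"deltas": [{"tx":0,"ty":0,"tz":0.3,"rx":0,"ry":0,"rz":0},{"tx":0,"ty":0,"tz":0.2,"rx":0,"ry":0,"rz":0}]}}

```text
time: 22.25
position: [458.3, -76.9, 115.9]
ee_rot: [0.75, -0.661, 0.0, 0.0]
ft_force: [-0.3, 1.3, 8.2]
width: 10.3
```

{"name": "drive_tool", "arguments": {"deltas": [{"tx":0,"ty":0,"tz":0.3,"rx":0,"ry":0,"rz":0},{"tx":0,"ty":0,"tz":0.2,"rx":0,"ry":0,"rz":0}]}}

```text
time: 22.45
position: [458.3, -76.9, 115.6]
ee_rot: [0.75, -0.661, 0.0, 0.0]
ft_force: [-2.3, 2.0, 10.6]
width: 10.2
```

{"name": "drive_tool", "arguments": {"deltas": [{"tx":0,"ty":0,"tz":0.3,"rx":0,"ry":0,"rz":0},{"tx":0,"ty":0,"tz":0.2,"rx":0,"ry":0,"rz":0}]}}

```text
time: 22.65
position: [458.2, -77.0, 115.2]
ee_rot: [0.75, -0.661, 0.0, 0.0]
ft_force: [-0.2, 2.9, 9.5]
width: 10.1
```

{"name": "drive_tool", "arguments": {"deltas": [{"tx":0,"ty":0,"tz":0.2,"rx":0,"ry":0,"rz":0},{"tx":0,"ty":0,"tz":0.2,"rx":0,"ry":0,"rz":0}]}}

```text
time: 22.85
position: [458.2, -76.9, 115.1]
ee_rot: [0.75, -0.661, 0.0, 0.0]
ft_force: [-1.1, 2.3, 13.5]
width: 10.3
```

{"name": "drive_tool", "arguments": {"deltas": [{"tx":0,"ty":0,"tz":0.2,"rx":0,"ry":0,"rz":0},{"tx":0,"ty":0,"tz":0.2,"rx":0,"ry":0,"rz":0}]}}

```text
time: 23.05
position: [458.2, -76.9, 115.0]
ee_rot: [0.751, -0.661, 0.0, 0.0]
ft_force: [-3.2, 3.1, 15.9]
width: 10.4
```

{"name": "drive_tool", "arguments": {"deltas": [{"tx":0,"ty":0,"tz":0.2,"rx":0,"ry":0,"rz":0},{"tx":0,"ty":0,"tz":0.2,"rx":0,"ry":0,"rz":0}]}}

```text
time: 23.25
position: [458.2, -76.9, 114.7]
ee_rot: [0.751, -0.661, 0.0, 0.0]
ft_force: [-2.4, 2.1, 13.4]
width: 9.8
```

{"name": "drive_tool", "arguments": {"deltas": [{"tx":0,"ty":0,"tz":0.2,"rx":0,"ry":0,"rz":0},{"tx":0,"ty":0,"tz":0.2,"rx":0,"ry":0,"rz":0}]}}

```text
time: 23.45
position: [458.2, -76.9, 114.4]
ee_rot: [0.751, -0.661, 0.0, 0.0]
ft_force: [-2.8, 2.6, 17.4]
width: 10.1
```

{"name": "drive_tool", "arguments": {"deltas": [{"tx":0,"ty":0,"tz":0.2,"rx":0,"ry":0,"rz":0},{"tx":0,"ty":0,"tz":0.2,"rx":0,"ry":0,"rz":0}]}}

```text
time: 23.65
position: [458.2, -77.0, 114.3]
ee_rot: [0.751, -0.661, 0.0, 0.0]
ft_force: [-3.7, 2.5, 17.9]
width: 10.3
```

Run:
```python
from h import *
from station import bot,camera
s,R=lid(bot); print(s["wrist_torque"])
c=camera("scene");np.savez("pics/s7.npz",**c);cv2.imwrite("pics/s7.png",cv2.resize(c["img"][100:280,260:460],None,fx=3.3,fy=3.3,interpolation=cv2.INTER_CUBIC))
W=cloud(c)-C0;q=np.stack([W@CX,W@CY,W[...,2]],-1)
m=(q[...,0]>-85)&(q[...,0]<85)&(np.abs(q[...,1])<95)&(q[...,2]>85)&(q[...,2]<180)
p=q[m]
for lo in range(-80,90,20):
    k=p[(p[:,0]>lo)&(p[:,0]<lo+20)]; print(lo+10,len(k),np.median(k[:,2]) if len(k) else None)
```

```text
t 23.65 pos [458.2 -77.  114.3] case [-127.1, -0.7] phi -82.7 z [-0.    -0.001 -1.   ] F [-3.68  2.48 17.9 ] w 10.3 j [ 0.19  0.28 -0.56  0.   -0.73 -0.06]
 bar a,z -214.1 14.3 r 214.6 theta 0.0666 Fa -3.34 Fz 17.9
[ 0.94471343  0.8424235  -0.00869008]
-70 416 120.8638291356892
-50 403 119.80024038631313
-30 437 118.91464898029363
-10 505 117.97991861229923
10 501 116.93089849123572
30 494 116.0010370987842
50 471 115.02520025218195
70 471 114.00204770702982
90 71 113.28684499721692
```

View pics/s7.png

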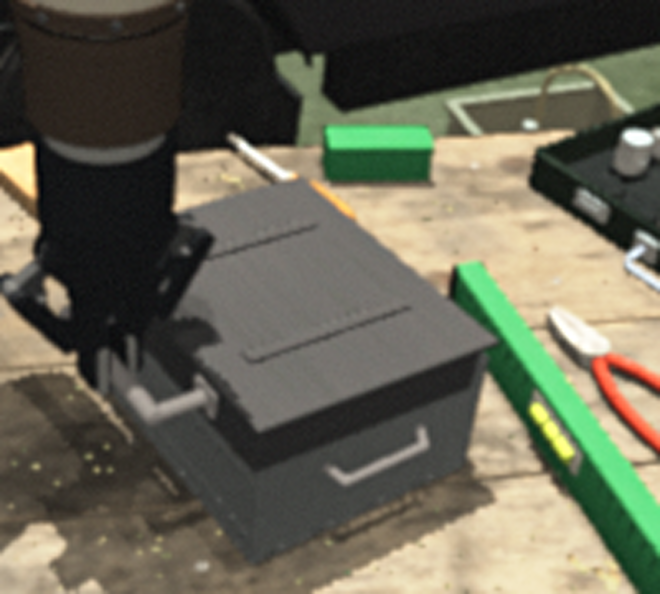

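The lid top's slope from depth is about 0.05 rad. It is still on the rollers, as the force has not dropped, so I continue in small steps.

{"name": "drive_tool", "arguments": {"deltas": [{"tx":0,"ty":-0.2,"tz":0.2,"rx":0,"ry":0,"rz":0},{"tx":0,"ty":0,"tz":0.2,"rx":0,"ry":0,"rz":0}]}}

```text
time: 23.9
position: [458.2, -77.0, 114.1]
ee_rot: [0.751, -0.661, 0.0, 0.001]
ft_force: [-3.8, 3.2, 18.0]
width: 10.3
```

```bash
cat >> h.py <<'E'
def slope(camera):
    c=camera("scene");W=cloud(c)-C0;q=np.stack([W@CX,W@CY,W[...,2]],-1)
    m=(q[...,0]>-82)&(q[...,0]<80)&(np.abs(q[...,1])<95)&(q[...,2]>85)&(q[...,2]<150)
    p=q[m];k=None
    A=np.c_[p[:,0],p[:,1],np.ones(len(p))]
    for _ in range(4):
        k=np.linalg.lstsq(A,p[:,2],rcond=None)[0];r=p[:,2]-A@k;ok=np.abs(r)<2.5
        A,p=A[ok],p[ok]
    print("lid slope",k[:2].round(4),"n",len(p))
E
python3 - <<'E'
from h import *
from station import bot,camera
slope(camera);lid(bot)
E
```

```text
lid slope [-0.0471 -0.0006] n 3593
t 23.95 pos [458.2 -76.9 113.8] case [-127.1, -0.7] phi -82.7 z [-0.    -0.001 -1.   ] F [-3.01  2.03 14.6 ] w 9.9 j [ 0.19  0.28 -0.56  0.   -0.73 -0.06]
 bar a,z -214.1 13.8 r 214.6 theta 0.0646 Fa -2.73 Fz 14.6
```

{"name": "drive_tool", "arguments": {"deltas": [{"tx":0,"ty":0,"tz":0.2,"rx":0,"ry":0,"rz":0},{"tx":0,"ty":0,"tz":0.2,"rx":0,"ry":0,"rz":0}]}}

```text
time: 24.15
position: [458.1, -77.0, 112.9]
ee_rot: [0.75, -0.661, 0.0, 0.0]
ft_force: [-1.8, 2.9, 12.2]
width: 10.3
```

{"name": "drive_tool", "arguments": {"deltas": [{"tx":0,"ty":0,"tz":0.2,"rx":0,"ry":0,"rz":0},{"tx":0,"ty":0,"tz":0.2,"rx":0,"ry":0,"rz":0}]}}

```text
time: 24.35
position: [458.1, -76.9, 111.9]
ee_rot: [0.75, -0.661, 0.0, 0.0]
ft_force: [0.9, 1.0, 6.1]
width: 10.3
```

Run:
```python
from h import *
from station import bot,camera
slope(camera);lid(bot)
```

```text
lid slope [-0.0364 -0.0006] n 3602
t 24.4 pos [458.1 -77.  111.7] case [-127.2, -0.7] phi -82.8 z [-0.001 -0.001 -1.   ] F [0.12 1.13 6.55] w 10.2 j [ 0.19  0.28 -0.57  0.   -0.72 -0.06]
 bar a,z -214.2 11.7 r 214.5 theta 0.0547 Fa 0.26 Fz 6.55
```

The force has peaked and is falling, so the striker is going through. Following gently.

{"name": "drive_tool", "arguments": {"deltas": [{"tx":0,"ty":0,"tz":0.4,"rx":0,"ry":0,"rz":0},{"tx":0,"ty":0,"tz":0.4,"rx":0,"ry":0,"rz":0}]}}

```text
time: 24.6
position: [458.1, -76.9, 110.5]
ee_rot: [0.75, -0.661, -0.0, 0.0]
ft_force: [0.2, 0.6, 3.3]
width: 10.1
```

{"name": "drive_tool", "arguments": {"deltas": [{"tx":0,"ty":0,"tz":0.4,"rx":0,"ry":0,"rz":0},{"tx":0,"ty":0,"tz":0.4,"rx":0,"ry":0,"rz":0}]}}

```text
time: 24.8
position: [458.0, -76.9, 108.7]
ee_rot: [0.75, -0.661, -0.0, 0.0]
ft_force: [2.8, -0.6, -0.2]
width: 10.0
```

{"name": "drive_tool", "arguments": {"deltas": [{"tx":0,"ty":0,"tz":0.4,"rx":0,"ry":0,"rz":0},{"tx":0,"ty":0,"tz":0.4,"rx":0,"ry":0,"rz":0}]}}

```text
time: 25.0
position: [458.0, -76.9, 107.6]
ee_rot: [0.75, -0.661, -0.0, 0.001]
ft_force: [1.0, -0.8, -0.3]
width: 9.9
```

Run:
```python
from h import *
from station import bot,camera
slope(camera);lid(bot)
```

```text
lid slope [-0.0162 -0.0004] n 3645
t 25.05 pos [458.  -76.9 107.6] case [-127.3, -0.7] phi -82.8 z [-0.002 -0.    -1.   ] F [ 1.89 -0.81 -2.13] w 9.8 j [ 0.18  0.29 -0.57 -0.   -0.72 -0.06]
 bar a,z -214.3 7.6 r 214.5 theta 0.0356 Fa 1.77 Fz -2.13
```

{"name": "drive_tool", "arguments": {"deltas": [{"tx":0,"ty":0,"tz":0.4,"rx":0,"ry":0,"rz":0},{"tx":0,"ty":0,"tz":0.4,"rx":0,"ry":0,"rz":0}]}}

```text
time: 25.25
position: [458.0, -76.9, 107.2]
ee_rot: [0.75, -0.661, -0.0, 0.001]
ft_force: [0.5, -2.1, 0.7]
width: 9.8
```

{"name": "drive_tool", "arguments": {"deltas": [{"tx":0,"ty":0,"tz":0.3,"rx":0,"ry":0,"rz":0},{"tx":0,"ty":0,"tz":0.3,"rx":0,"ry":0,"rz":0}]}}

```text
time: 25.45
position: [458.0, -76.9, 106.8]
ee_rot: [0.75, -0.661, -0.0, 0.0]
ft_force: [-0.6, -1.6, 4.1]
width: 9.9
```

Run:
```python
from h import *
from station import bot,camera
slope(camera);lid(bot)
```

```text
lid slope [-0.0123 -0.0005] n 3691
t 25.5 pos [458.  -76.9 106.8] case [-127.3, -0.7] phi -82.8 z [-0.001 -0.    -1.   ] F [-0.65 -2.41  2.14] w 10.3 j [ 0.18  0.29 -0.57  0.   -0.71 -0.06]
 bar a,z -214.3 6.8 r 214.4 theta 0.0317 Fa -0.95 Fz 2.14
```

The lid slope is down 0.04 rad and the force is rising again, which means the buffer. I hold briefly to check, then release.

{"name": "drive_tool", "arguments": {"deltas": [{"tx":0,"ty":0,"tz":0.2,"rx":0,"ry":0,"rz":0},{"tx":0,"ty":0,"tz":0,"rx":0,"ry":0,"rz":0},{"tx":0,"ty":0,"tz":0,"rx":0,"ry":0,"rz":0},{"tx":0,"ty":0,"tz":0,"rx":0,"ry":0,"rz":0}]}}

```text
time: 25.9
position: [458.0, -76.9, 106.6]
ee_rot: [0.75, -0.661, -0.0, 0.0]
ft_force: [-1.8, -2.2, 4.7]
width: 10.4
```

Run:
```python
from h import *
from station import bot,camera
slope(camera);lid(bot)
```

```text
lid slope [-0.0116 -0.0011] n 3685
t 25.95 pos [458.  -76.9 106.6] case [-127.3, -0.7] phi -82.8 z [-0.001 -0.    -1.   ] F [-1.94 -2.91  4.21] w 9.9 j [ 0.18  0.29 -0.57  0.   -0.71 -0.06]
 bar a,z -214.3 6.6 r 214.4 theta 0.0307 Fa -2.29 Fz 4.21
```

{"name": "drive_tool", "arguments": {"deltas": [{"tx":0,"ty":0,"tz":0,"rx":0,"ry":0,"rz":0},{"tx":0,"ty":0,"tz":0,"rx":0,"ry":0,"rz":0},{"tx":0,"ty":0,"tz":0,"rx":0,"ry":0,"rz":0},{"tx":0,"ty":0,"tz":0,"rx":0,"ry":0,"rz":0}], "hand": 0.68}}

```text
time: 26.35
position: [458.5, -76.6, 106.3]
ee_rot: [0.75, -0.661, -0.0, 0.0]
ft_force: [-0.0, 0.3, -0.4]
width: 27.4
```

Run:
```python
from h import *
from station import bot,camera
slope(camera);lid(bot)
```

```text
lid slope [-0.0112 -0.001 ] n 3589
t 26.4 pos [458.5 -76.6 106.3] case [-126.8, -0.4] phi -82.8 z [-0.  0. -1.] F [-0.05  0.72 -0.35] w 27.1 j [ 0.19  0.29 -0.57 -0.   -0.71 -0.06]
 bar a,z -213.8 6.3 r 213.9 theta 0.0297 Fa 0.04 Fz -0.35
```

The lid stays at 0.011 with the fingers free of it. Lifting away.

{"name": "drive_tool", "arguments": {"deltas": [{"tx":0,"ty":0,"tz":-3,"rx":0,"ry":0,"rz":0},{"tx":0,"ty":0,"tz":-8,"rx":0,"ry":0,"rz":0},{"tx":0,"ty":0,"tz":-15,"rx":0,"ry":0,"rz":0},{"tx":0,"ty":0,"tz":-30,"rx":0,"ry":0,"rz":0},{"tx":0,"ty":0,"tz":-30,"rx":0,"ry":0,"rz":0},{"tx":0,"ty":0,"tz":-30,"rx":0,"ry":0,"rz":0},{"tx":0,"ty":0,"tz":-15,"rx":0,"ry":0,"rz":0},{"tx":0,"ty":0,"tz":0,"rx":0,"ry":0,"rz":0},{"tx":0,"ty":0,"tz":0,"rx":0,"ry":0,"rz":0}]}}

```text
time: 27.3
position: [458.1, -76.7, 237.6]
ee_rot: [0.75, -0.661, -0.0, -0.0]
ft_force: [-0.3, 0.7, -1.0]
width: 27.3
```

Run:
```python
from h import *
from station import bot,camera
slope(camera);lid(bot)
c=camera("scene");cv2.imwrite("pics/s9.png",c["img"])
W=cloud(c)-C0;q=np.stack([W@CX,W@CY,W[...,2]],-1)
h=cv2.cvtColor(c["img"],cv2.COLOR_BGR2HSV)
m=(q[...,0]>-140)&(q[...,0]<-120)&(np.abs(q[...,1])<50)&(q[...,2]>80)&(q[...,2]<130);p=q[m]
print("bar",np.percentile(p,[5,50,95],axis=0))
```

```text
lid slope [-0.0118 -0.0006] n 4191
t 27.35 pos [457.8 -76.7 236.9] case [-127.5, -0.5] phi -82.8 z [-0.001  0.    -1.   ] F [-1.55 -1.01 -0.05] w 27.2 j [ 0.19  0.12 -0.39 -0.   -1.05 -0.06]
 bar a,z -214.5 136.9 r 254.4 theta 0.5679 Fa -1.67 Fz -0.05
bar [[-134.3477069   -45.99843504   99.8304379 ]
 [-130.84262076   -2.02137492  104.32265236]
 [-124.34986011   46.14030579  106.48270007]]
```

View pics/s9.png

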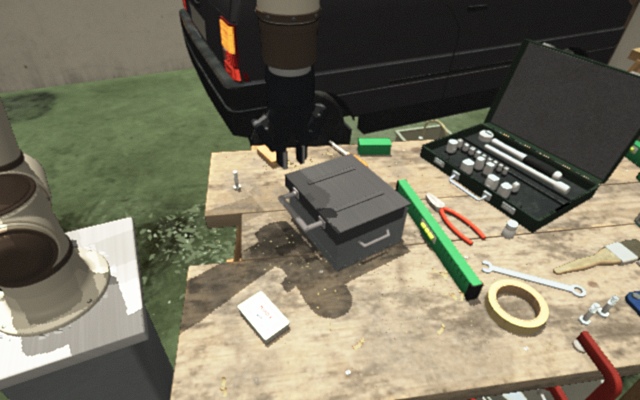

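The lid stays shut on its own: slope 0.012 rad, unchanged after letting go, against about 0.05 when it was on the rollers. The gripper hangs clear above the bar, and the box, bolt, offcut and screwdriver look undisturbed. Handing in.

Run:
```python
from h import *
from station import bot,camera,order
slope(camera)
print(order.hand_in()); print(bot.sense()["time"])
slope(camera)
```

```text
lid slope [-0.0117 -0.0003] n 4199
the job is handed in; nothing more can be done
None
the job is handed in; nothing more can be done
```

The tape measure is in the case and the lid is closed through its catch. I handed the job in at about 27 s of the 72 s allowed; no verdict was reported.

- **Tape measure:** I set it down near the middle of the tray, long side front to back, and let go while the lid was still fully open at about 1.9 rad.
- **Lid:** I pinched the bar from above and brought the lid down its arc at about 0.6 rad/s, slower near the end. It never left the grip.
- **Catch:** The lid met the rollers at about 0.05 rad. The push rose to a peak of about 18 N, then fell to about -2 N as the striker went through. It rose again to about 4–5 N on the buffer, and I released there.

**Last checks:** after release, and again just before hand-in, the lid sat steady at 0.0117 rad, about 0.04 rad below where it rested on the rollers. The gripper hung clear of everything. The box, bolt, offcut and screwdriver looked undisturbed in the picture, though I did not measure their positions.

**What disagreed:**
- **Peak push:** the 18 N came before the snap and was more than the 7–14 N I was told to expect. Friction of the bar turning in the fingers is my guess at the cause.
- **Slip in the pads:** the bar crept several mm along the pads as the lid swung. The tool height therefore gave a lid angle about 0.02 rad too high, so I trusted the slope from the camera's depth picture instead.

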